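# Fetch the core dryer from behind the tools and put the tools back

## Robot

A 6-joint arm with a two-finger parallel gripper is mounted at the origin on the work surface. World frame = base frame: x ahead of the robot, y to its left, z up, the work surface at z = 0. Lengths are in m, angles in rad, forces in N, time in s.
With the tool pointing down it reaches from about 0.3 to 0.85 m from the base axis. Payload 5.4 kg.
Tool frame: the origin (TCP) lies at the very end of the fingers, on their centre line; the grasp point (between the pads) lies bot.hold_point_z behind it (bot.hold_point_z is the distance from the TCP to the grasp point, in m); z points along the fingers, y is the direction in which the jaws open and shut (so a half turn about z gives the same grasp; the last joint's range is limited). The gripper opens to 85 mm and grips with 20 to 120 N. Pads are 22 mm wide; open, the fingers measure 114 mm over their backs; the gripper's body (76 mm by 85 mm) begins 54 mm behind the grasp point. The pads swing forward as they close: fully open they stand 13 mm farther back than shut.
Start: joints at [1.037, 0.158, 1.597, -0, 1.386, -0.21], TCP at [0.183, 0.545, 0.231] pointing down, gripper open.
Joint ranges: [-2.91, 2.91], [-0.94, 2.29], [0.18, 2.7], [-1.29, 4.43], [0.17, 2.64], [-3, 3]. Speed limits (rad/s): [2.57, 2.57, 3.14, 3.14, 3.14, 3.14].

## Interface

Orientations are given as a unit quaternion [w, x, y, z].
In Python, from plant import bot gives the robot as it stands.
- The arm moves only by the tool servo_tool, never from a script. Its argument "plan" is a list that holds one entry, the list of rows, each a list of 7 numbers: the shift along the world's x, y, z in m, then the turn, a rotation vector about the world's x, y, z in rad, then the finger opening in m, from 0 to 0.0854. A call has exactly 5 rows; each row shifts and turns the pose as measured when the row begins; what a row does not reach is not made up. A row lasts 1/8 s, in which the tool goes at most 62.5 mm and 10.7 degrees, less where a joint would pass 70% of its speed; a pose out of reach is approached as far as the arm can. A call with a gripper value outside its range is refused whole. The fingers move at their own pace and stop on an object; "squeeze" is the grip in N (left out, the last holds). Time passes only in rows, so rows that do not move let the fingers close, or fill a call up. It gives the time, the measured TCP pose, the force and the opening at its end, in the units of the state.
- bot.read_state(): the state, without advancing time (a new reading comes with each control period).
- bot.read_camera(name): name is "side" or "top" or "wrist"; returns the picture (480x640x3 uint8, red, green, blue); there is no depth.
- bot.calibration(name): a dict with "fovy" (degrees; the focal length in pixels is half the picture's height over the tangent of half this angle, whatever the lens; pixels are square), "cx", "cy" (the principal point, pixels), "extrinsics" (4x4, takes a point from camera to world coordinates); the wrist camera has in their place "hand_eye" (4x4, takes a point from camera to tool coordinates, whose origin is the TCP and whose axes are the flange's). Camera axes: x right, y down, z forward; pixel columns grow to the right and rows downward; lengths in m; the calibration is good to about 2 mm. A picture is of the moment at which its call begins: read the wrist's pose just before it. calibration takes no time and is no camera call.
- bot.sign_off(): hands the job in, once; it reports no verdict.
The state is a dict: "time": time; "joint_pos": joint angles; "qd": joint speeds; "joint_efforts": joint torques, N m; "tcp_pos": TCP position; "orientation": TCP orientation; "contact_force": force on the tool from outside, world axes, zero at the start; "torque": the same for the moment, N m; "opening": opening from 0.0 (shut) to 1.0 (fully open).
Only numpy, scipy, OpenCV 4.12 (cv2) and the standard library are available. Lean on these libraries where they do the work, as an engineer would, in place of code of your own. Each camera call takes 0.05 s, during which the arm holds its last target.

## Task

The long aluminium core dryer lying at the back of the shelf tray is wanted in the oven tray. Without shifting the dryer yet, move the brass rammer, the ceramic chaplet holder and the iron core weight that stand in front of it onto the rubber side mat, all three standing upright there; only then fetch the dryer and lay it groove up, flat inside the rim of the oven tray, and after that put the three back upright in the shelf tray, each on the very spot where it stood at the start. Leave the trowel, the flat plate and the clamped core box alone.

Things in the scene. Friction and masses are not known exactly. Their poses are not given: they have to be found in the camera images.
- rammer: Short brass hand rammer, a turned body standing upright on its flat butt, 100 mm tall: butt 54 mm across for the lowest 20 mm, narrowing to a straight round stem 28 mm across from 32 to 88 mm height, then a 34 mm knob on top. About 0.55 kg. Loose; origin at the centre of its underside, z up. Starts on one of the three round black spots of the shelf tray (which one varies).
- holder: White ceramic chaplet holder, a block 54 mm (own x) by 44 mm (own y) by 60 mm high, with six short steel chaplet pins on top reaching 68 mm. About 0.3 kg. Loose; origin at the centre of its underside, z up. Starts on one of the three spots; its own y is within 0.12 rad of the shelf tray's y.
- weight: Dark iron core weight: a block 50 by 50 mm and 34 mm high with an upright round grip 28 mm across on its middle, from 34 to 76 mm height. About 0.6 kg. Loose; origin at the centre of its underside, z up. Starts on one of the three spots.
- dryer: Gray aluminium core dryer, a long cradle with a groove along its top: 48 mm wide (own x), 170 mm long (own y), 32 mm high, long sides upright and flat. About 0.45 kg. Loose; origin at the centre of its underside, z up. Lies along the back of the shelf tray; its front long side is only 3 to 14 mm behind the three tools, too close for a finger.
- rack: Shelf tray, fixed: gray floor 180 mm (own x, depth) by 270 mm (own y), upper face 6 mm above its origin (bench level, centre); 4 mm thick rims at the back (+x) and both ends rise 8 mm above the floor, front open. Three round black spots 64 mm across, flush, at own x = -45, y = -84, 0, +84 mm; a tool stands within 5 mm of each centre. The dryer starts at own x = 15, y = -10 to 10 mm.
- side_mat: Black rubber side mat, fixed flat on the bench: 270 mm (own x) by 120 mm (own y), 5 mm thick; origin at the centre of its underside. Lies to the left or the right of the shelf tray; empty at the start. Side area for the three tools.
- oven_tray: Steel oven tray, fixed, on the other side from the mat: outside 76 mm (own x) by 198 mm (own y); floor 64 by 186 mm inside, its upper face 8 mm above the origin, which is at the centre of its underside; rim 6 mm wide, rising 4 mm above the floor. The dryer lies in it lengthways (own y along the tray's own y, either way round) with 8 mm to spare on every side.
- trowel: Bystander: small trowel, red round handle 22 mm thick and a thin steel face, 210 mm long along own y (origin at its middle), lying on the bench in front of the shelf tray (towards the robot). Loose; leave alone.
- flat_plate: Bystander: flat gray aluminium plate 80 mm (own x) by 130 mm (own y), 10 mm thick, with small holes, at the far left. Loose; leave alone.
- clamp: Bystander: wooden core box on a gray base 90 mm (own x) by 190 mm (own y), pinned by a chrome toggle clamp with a black upright grip (highest point 145 mm), bolted down at the far right. Leave alone.
Mind the look-alikes: they are no part of the job. What is shaped like the dryer but pink is not meant.

How it is judged:
By the outcome, as a careful person would: the job done as asked, in the order asked, and still so for the second after the job is handed in, with the robot touching nothing.
It also fails if it takes over 144 s, if anything falls off the work surface, if the arm or the gripper's body presses on something with over 40 N, if the wrist force passes 120 N, or if a joint passes its speed limit or range.

## Working session

There is one attempt and no reset: what is moved stays moved. The work goes in short steps, Python scripts to look and compute and a tool call to move; the robot and the scene stay as the last step left them, time stands still between calls to the robot, and variables do not carry over. Pictures are saved under pics/ and viewed, and the job is handed in when it is done.

Besides the shell and the picture viewer there is one more tool, called after "Request:" as name(argument=value, ...) on one line, values as JSON. servo_tool: Moves the arm, as the interface text tells. Its arguments: {"type":"object","properties":{"plan":{"type":"array"},"squeeze":{"type":"number"}},"required":["plan"]}

```bash
ls; mkdir -p pics
cat > h.py <<'E'
import numpy as np,cv2
from plant import bot
from scipy.spatial.transform import Rotation as R
def save(n,im): cv2.imwrite('pics/'+n+'.png',im[:,:,::-1])
def cam(name,state=None):
    c=bot.calibration(name); f=240/np.tan(np.radians(c['fovy'])/2)
    if 'extrinsics' in c: T=np.array(c['extrinsics'])
    else:
        s=state; q=s['orientation']; M=np.eye(4); M[:3,:3]=R.from_quat([q[1],q[2],q[3],q[0]]).as_matrix(); M[:3,3]=s['tcp_pos']
        T=M@np.array(c['hand_eye'])
    return f,c['cx'],c['cy'],T
def ray(c,uv,z):
    f,cx,cy,T=c
    d=T[:3,:3]@np.array([(uv[0]-cx)/f,(uv[1]-cy)/f,1]); o=T[:3,3]
    return o+d*(z-o[2])/d[2]
def proj(c,p):
    f,cx,cy,T=c
    q=T[:3,:3].T@(np.array(p)-T[:3,3]); return np.array([cx+f*q[0]/q[2],cy+f*q[1]/q[2]])
E
python3 - <<'E'
from h import *
s=bot.read_state();print(s);print(bot.hold_point_z)
for n in['top','side','wrist']:
    save(n+'0',bot.read_camera(n)); print(n,bot.calibration(n))
E
```

```text
pics
{'time': 0.0, 'joint_pos': array([ 1.03693050e+00,  1.59060509e-01,  1.59828427e+00, -5.24382826e-06,
        1.38622320e+00, -2.10091686e-01]), 'qd': array([-0.00042596, -0.00113964, -0.00082009,  0.00106792, -0.00130458,
       -0.00201447]), 'joint_efforts': array([ 4.66803467e-04, -3.95994937e+01, -3.31432486e+01, -1.46422599e-04,
        8.19853070e-03, -1.34761083e-05]), 'tcp_pos': array([0.18262369, 0.54456358, 0.23028442]), 'orientation': array([-3.56575605e-04,  1.61180334e-01,  9.86924478e-01, -9.21055101e-04]), 'contact_force': array([0.02391817, 0.28172309, 0.18688864]), 'torque': array([ 0.01479629, -0.00328583, -0.0140372 ]), 'opening': 1.0023130417996167}
0.0187
top {'fovy': 46.33448778058695, 'cx': 312.3925711927721, 'cy': 241.7790915056134, 'extrinsics': array([[-0.00207742, -0.98414437,  0.17735708,  0.2172497 ],
       [-0.9999221 ,  0.00422717,  0.01174402,  0.07958462],
       [-0.01230753, -0.17731887, -0.98407649,  1.45647036],
       [ 0.        ,  0.        ,  0.        ,  1.        ]])}
side {'fovy': 57.41544019925763, 'cx': 319.14128756101593, 'cy': 236.61936774214203, 'extrinsics': array([[ 7.94495969e-01, -4.37786424e-01,  4.20855323e-01,
        -4.66881556e-02],
       [-6.07269015e-01, -5.73565149e-01,  5.49770282e-01,
        -5.81036961e-01],
       [ 7.05980103e-04, -6.92362670e-01, -7.21549329e-01,
         9.11471828e-01],
       [ 0.00000000e+00,  0.00000000e+00,  0.00000000e+00,
         1.00000000e+00]])}
wrist {'fovy': 63.28172405754386, 'cx': 314.4136587509179, 'cy': 242.19661309974703, 'hand_eye': array([[-1.19956149e-03, -9.53406512e-01, -3.01686236e-01,
         7.74961947e-02],
       [ 9.99999015e-01, -1.36367472e-03,  3.33379626e-04,
         2.80621106e-04],
       [-7.29248198e-04, -3.01685538e-01,  9.53407208e-01,
        -1.43225921e-01],
       [ 0.00000000e+00,  0.00000000e+00,  0.00000000e+00,
         1.00000000e+00]])}
```

View pics/top0.png

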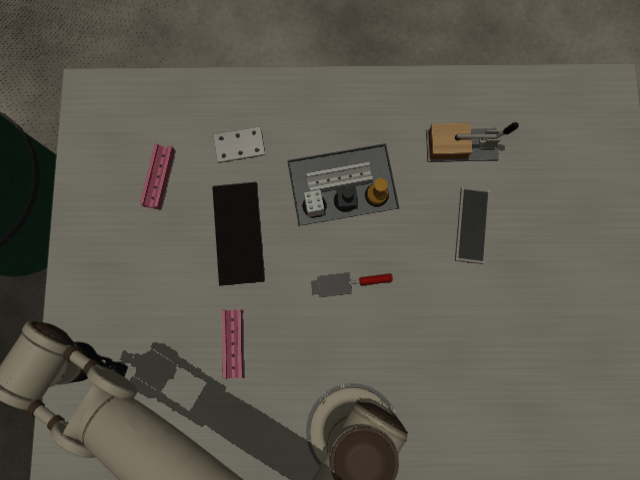

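View pics/side0.png

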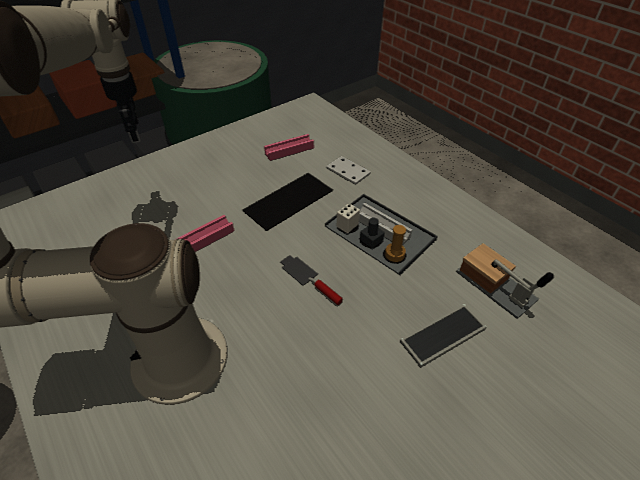

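View pics/wrist0.png

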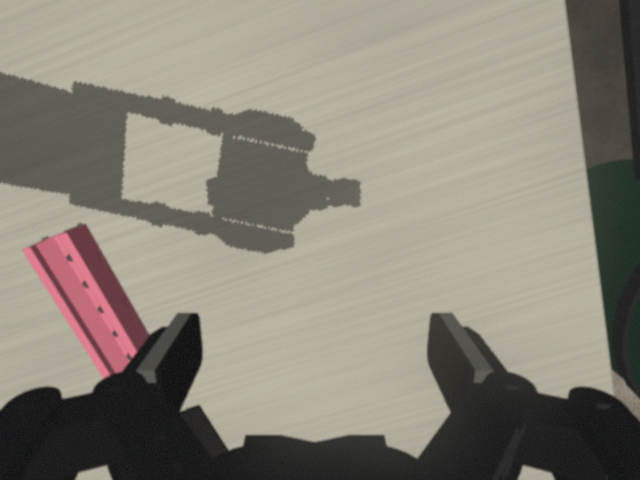

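The top view shows the rack at about (343,185) with holder (314,203), weight (347,197) and rammer (378,191) in front of the gray dryer (340,177). The mat is at (238,233) and the oven tray at (472,226). Two pink dryer-shaped decoys lie at (158,177) and (233,344). The gray grooved cradle on the rack fits the description, and I'll confirm it in a crop.

Run:
```python
from h import *
im=cv2.imread('pics/top0.png')
cv2.imwrite('pics/crop_rack.png',cv2.resize(im[135:235,275:405],None,fx=6,fy=6,interpolation=cv2.INTER_CUBIC))
c=cam('top')
def quad(mask,name,z,ws):
    n,l,st,ce=cv2.connectedComponentsWithStats(mask.astype(np.uint8))
    i=1+np.argmax(st[1:,4]); cs,_=cv2.findContours((l==i).astype(np.uint8),0,1)
    r=cv2.minAreaRect(max(cs,key=cv2.contourArea)); b=cv2.boxPoints(r)
    w=np.array([ray(c,p,z) for p in b])
    print(name,b.round(1).tolist()); print(w.round(4).tolist(),'ctr',w.mean(0).round(4)); 
    e=[w[1]-w[0],w[2]-w[1]]; print([ (np.linalg.norm(v).round(4),np.arctan2(v[1],v[0]).round(3)) for v in e])
g=im.max(2)
m=np.zeros(g.shape,bool); m[170:300,200:280]=g[170:300,200:280]<40; quad(m,'mat',0.005,0)
m=np.zeros(g.shape,bool); m[180:270,445:500]=g[180:270,445:500]<75; quad(m,'ovenfloor',0.008,0)
m=np.zeros(g.shape,bool); m[140:230,280:405]=g[140:230,280:405]<100; quad(m,'rack',0.012,0)
print(g[226,450:495]); print(g[185,280:405])
```

```text
mat [[211.0, 185.5], [256.20001220703125, 181.89999389648438], [264.20001220703125, 281.3999938964844], [219.0, 285.0]]
[[0.6335, 0.3688, 0.005], [0.6428, 0.2475, 0.005], [0.3747, 0.2225, 0.005], [0.3656, 0.34, 0.005]] ctr [0.5041 0.2947 0.005 ]
[(np.float64(0.1217), np.float64(-1.494)), (np.float64(0.2693), np.float64(-3.049))]
ovenfloor [[458.0, 258.3999938964844], [463.1000061035156, 188.8000030517578], [487.79998779296875, 190.60000610351562], [482.6000061035156, 260.20001220703125]]
[[0.4328, -0.2819, 0.008], [0.6199, -0.3045, 0.008], [0.6145, -0.3696, 0.008], [0.4278, -0.3455, 0.008]] ctr [ 0.5237 -0.3254  0.008 ]
[(np.float64(0.1884), np.float64(-0.12)), (np.float64(0.0652), np.float64(-1.653))]
rack [[286.29998779296875, 159.3000030517578], [387.8999938964844, 141.6999969482422], [399.5, 209.0], [297.8999938964844, 226.60000610351562]]
[[0.7032, 0.1667, 0.012], [0.7512, -0.1075, 0.012], [0.5646, -0.1334, 0.012], [0.5184, 0.1348, 0.012]] ctr [0.6344 0.0152 0.012 ]
[(np.float64(0.2783), np.float64(-1.398)), (np.float64(0.1883), np.float64(-3.004))]
[105 105 106 105 105 105 104  86  64 108 104  42  42  42  42  41  42  44
  42  42  41  42  42  40  41  40  42  41  43  42  41  40  42  42  43  62
 107 107 110 110 110 109 109 110 110]
[107 107 108 107 108 107 107 108 108 107 106  85  46  62  84  84  83  83
  82  83  82  82  82  83  82  82  81  83 100 109 109 109 106 103 103 102
  96  96 111 121 128 128 125 130 132 136 136 136 136 136 137 137 138 137
 122  99  90  88  90  86  69  53  50  48  51  49  49  51  51  50  50  47
  45  45  43  41  41  44  70  71  71  70  70  70  72  79  79  79  77  58
  55  98  90  97 100 126 126 128 127 127 126 126 126 124 123 125 122  98
  79  80  80  79  58  32  63 108 107 108 107 108 108 107 107 107 107]
```

View pics/crop_rack.png

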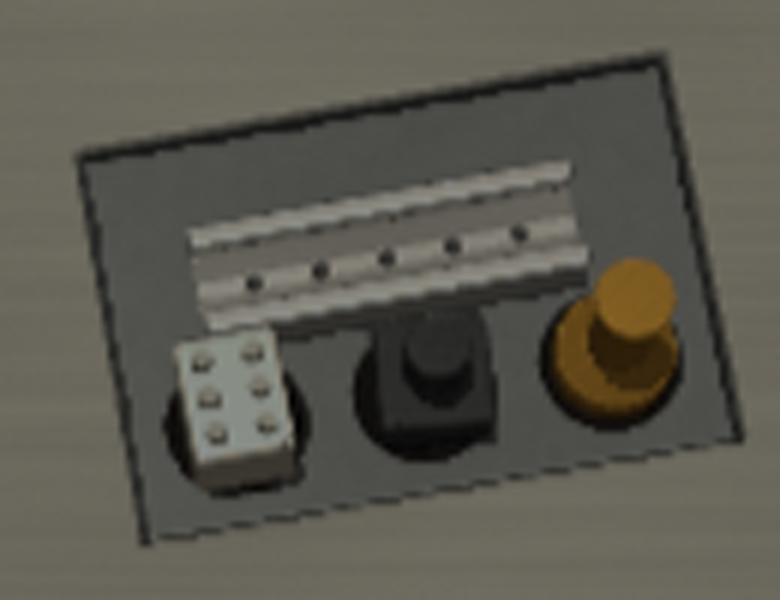

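The gray cradle at crop (390,245), i.e. top image (340,176), is the dryer. The pink ones are ruled out by colour. Next I move the wrist camera over the rack.

Request:
servo_tool(plan=[[[0.036, -0.048, 0, 0, 0, 0.1, 0.085], [0.036, -0.048, 0, 0, 0, 0.1, 0.085], [0.036, -0.048, 0, 0, 0, 0.1, 0.085], [0.036, -0.048, 0, 0, 0, 0.1, 0.085], [0.036, -0.048, 0, 0, 0, 0.1, 0.085]]])

```text
time: 0.78
tcp_pos: [0.3638, 0.2996, 0.229]
orientation: [-0.0, -0.1, 0.995, -0.001]
contact_force: [0.6, -0.1, -0.6]
opening: 0.994
```

Request:
servo_tool(plan=[[[0.036, -0.048, 0, 0, 0, 0, 0.085], [0.036, -0.048, 0, 0, 0, 0, 0.085], [0.036, -0.048, 0, 0, 0, 0, 0.085], [0.036, -0.048, 0, 0, 0, 0, 0.085], [0.036, -0.048, 0, 0, 0, 0, 0.085]]])

```text
time: 1.4
tcp_pos: [0.5477, 0.0506, 0.2284]
orientation: [-0.0, -0.1, 0.995, -0.001]
contact_force: [0.3, 0.7, -0.1]
opening: 1.0
```

Request:
servo_tool(plan=[[[0.02, -0.03, 0, 0, 0, 0, 0.085], [0.0, 0, 0, 0, 0, 0, 0.085], [0, 0, 0, 0, 0, 0, 0.085], [0, 0, 0, 0, 0, 0, 0.085], [0, 0, 0, 0, 0, 0, 0.085]]])

```text
time: 2.02
tcp_pos: [0.5679, 0.0182, 0.2268]
orientation: [-0.001, -0.099, 0.995, 0.0]
contact_force: [-0.7, 0.4, -0.1]
opening: 0.994
```

Run:
```python
from h import *
import pickle
s=bot.read_state(); im=bot.read_camera('wrist'); save('w1',im); pickle.dump(s,open('s1.pkl','wb')); print(s['tcp_pos'],s['orientation'])
c=cam('wrist',s); print(ray(c,(320,240),0.006))
```

```text
[0.56792348 0.01820783 0.22681792] [-1.35714022e-03 -9.88404657e-02  9.95102366e-01  2.99226631e-05]
[0.60119749 0.0310119  0.006     ]
```

View pics/w1.png

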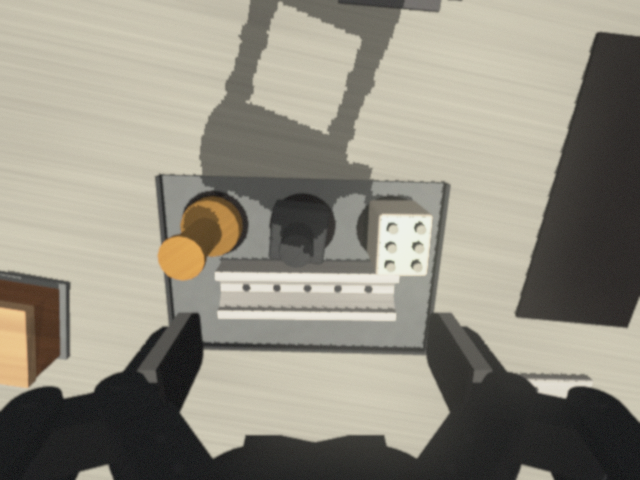

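Run:
```python
from h import *
im=cv2.imread('pics/w1.png')[165:365,140:460]
im=np.clip((im/255.)**0.6*255,0,255).astype(np.uint8)
cv2.imwrite('pics/w1c.png',cv2.resize(im,None,fx=2.5,fy=2.5,interpolation=cv2.INTER_CUBIC))
```

```text
(no output)
```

View pics/w1c.png

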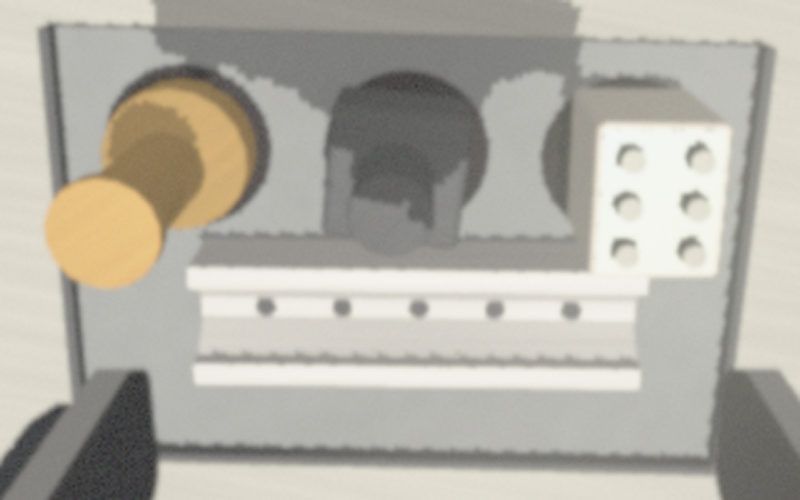

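Run:
```python
from h import *
import pickle
s=pickle.load(open('s1.pkl','rb')); c=cam('wrist',s); t=cam('top')
W=lambda p,z: ray(c,(p[0]/2.5+140,p[1]/2.5+165),z)
T=lambda p,z: ray(t,(p[0]/6+275,p[1]/6+135),z)
h=np.array([W(p,.066) for p in[(598,122),(730,126),(717,277),(592,274)]]); print('holder',h.mean(0),[ (np.linalg.norm(h[i-1]-h[i]).round(4)) for i in range(4)])
for i,j in((0,3),(1,2)): v=h[j]-h[i]; print('x-ax yaw',np.arctan2(v[1],v[0]))
for i,j in((1,0),(2,3)): v=h[i]-h[j]; print('y-ax yaw',np.arctan2(v[1],v[0])-np.pi/2)
ht=np.array([T(p,.066) for p in[(172,345),(272,328),(292,445),(192,463)]]); print('holder top',ht.mean(0))
print('rammer knob',W((104,232),.106),T((635,298),.106))
print('weight',W((391,215),.082),T((438,358),.082))
d=np.array([W(p,.038) for p in[(188,268),(647,280),(640,388),(194,386)]]); print('dryer',d.mean(0),[ (np.linalg.norm(d[i-1]-d[i]).round(4)) for i in range(4)])
for i,j in((1,0),(2,3)): v=d[i]-d[j]; print('y-ax yaw',np.arctan2(v[1],v[0])-np.pi/2)
r=np.array([W((46,25),.006),W((768,44),.006),W((718,471),.014),W((85,455),.014)])
print('rack',r)
for i,j in((1,0),(2,3)): v=r[i]-r[j]; print('y-ax yaw',np.arctan2(v[1],v[0])-np.pi/2,np.linalg.norm(v))
```

```text
holder [0.57461041 0.0948281  0.066     ] [np.float64(0.0524), np.float64(0.0424), np.float64(0.0522), np.float64(0.0422)]
x-ax yaw 0.20808012437718781
x-ax yaw 0.2032735170808174
y-ax yaw 0.1656616723625033
y-ax yaw 0.17074869634708678
holder top [0.57402243 0.09271278 0.066     ]
rammer knob [ 0.60393877 -0.07158306  0.106     ] [ 0.60433592 -0.07494197  0.106     ]
weight [0.59091411 0.00898832 0.082     ] [0.58553055 0.00576456 0.082     ]
dryer [0.64930648 0.0279522  0.038     ] [np.float64(0.0483), np.float64(0.1686), np.float64(0.0444), np.float64(0.1701)]
y-ax yaw 0.16840358099565678
y-ax yaw 0.19143014758942622
rack [[ 0.56859949 -0.12894189  0.006     ]
 [ 0.52290809  0.13649009  0.006     ]
 [ 0.69918963  0.16609486  0.014     ]
 [ 0.74347945 -0.09606782  0.014     ]]
y-ax yaw 0.1704690822275452 0.2693359248060662
y-ax yaw 0.16735995079801058 0.2658775265755214
```

Request:
servo_tool(plan=[[[0.003, 0.04, 0, 0, 0, 0, 0.062], [0.003, 0.037, 0, 0, 0, 0, 0.062], [0, 0, -0.03, 0, 0, 0, 0.062], [0, 0, -0.04, 0, 0, 0, 0.062], [0, 0, -0.03, 0, 0, 0, 0.062]]], squeeze=60)

```text
time: 2.7
tcp_pos: [0.5755, 0.1006, 0.1291]
orientation: [0.004, -0.101, 0.995, -0.001]
contact_force: [-0.7, -0.1, -0.5]
opening: 0.723
```

Request:
servo_tool(plan=[[[-0.001, -0.0055, -0.02, 0, 0.004, -0.01, 0.062], [0, 0, -0.03, 0, 0, 0, 0.062], [0, 0, -0.025, 0, 0, 0, 0.062], [0, 0, -0.02, 0, 0, 0, 0.062], [0, 0, 0, 0, 0, 0, 0.062]]])

```text
time: 3.32
tcp_pos: [0.5733, 0.095, 0.0302]
orientation: [0.001, -0.096, 0.995, -0.0]
contact_force: [-0.4, 0.5, 0.1]
opening: 0.73
```

Request:
servo_tool(plan=[[[0.001, 0, -0.009, 0, 0, 0, 0.062], [0, 0, 0, 0, 0, 0, 0.03], [0, 0, 0, 0, 0, 0, 0.03], [0, 0, 0, 0, 0, 0, 0.03], [0, 0, 0, 0, 0, 0, 0.03]]])

```text
time: 3.95
tcp_pos: [0.5759, 0.0948, 0.0231]
orientation: [0.002, -0.096, 0.995, -0.001]
contact_force: [-0.5, 0.2, -3.4]
opening: 0.506
```

Run:
```python
from h import *
s=bot.read_state(); im=bot.read_camera('wrist'); save('w2',im); print(s['tcp_pos'],s['opening'],s['contact_force'])
```

```text
[0.57590489 0.09484154 0.02307133] 0.5056845253926416 [-0.54691324  0.16006831 -3.37665405]
```

View pics/w2.png

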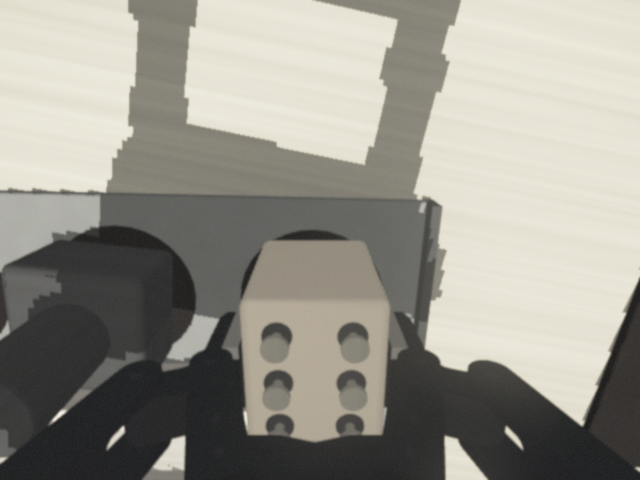

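The opening is 43 mm, so the holder is gripped. Now I lift it and carry it to the far end of the mat.

Request:
servo_tool(plan=[[[0, 0, 0.02, 0, 0, 0, 0.03], [0, 0, 0.03, 0, 0, 0, 0.03], [0, 0.01, 0.03, 0, 0, 0, 0.03], [0.003, 0.03, 0.01, 0, 0, 0, 0.03], [0.003, 0.04, 0, 0, 0, 0, 0.03]]])

```text
time: 4.62
tcp_pos: [0.5832, 0.1745, 0.1225]
orientation: [0.005, -0.094, 0.996, -0.001]
contact_force: [-0.3, 0.5, -2.9]
opening: 0.509
```

Request:
servo_tool(plan=[[[0.003, 0.04, 0, 0, 0, 0, 0.03], [0.003, 0.04, 0, 0, 0, 0, 0.03], [0.003, 0.025, 0, 0, 0, 0, 0.03], [0, 0.01, 0, 0, 0, 0, 0.03], [0, 0, 0, 0, 0, 0, 0.03]]])

```text
time: 5.25
tcp_pos: [0.5938, 0.2957, 0.1307]
orientation: [0.009, -0.095, 0.995, -0.0]
contact_force: [0.3, -0.5, -2.8]
opening: 0.509
```

Request:
servo_tool(plan=[[[-0.003, 0.005, -0.02, 0, 0.018, 0, 0.03], [0, 0, -0.03, 0, 0, 0, 0.03], [0, 0, -0.025, 0, 0, 0, 0.03], [0, 0, -0.015, 0, 0, 0, 0.03], [0, 0, 0, 0, 0, 0, 0.03]]])

```text
time: 5.88
tcp_pos: [0.5887, 0.2961, 0.0337]
orientation: [-0.004, -0.092, 0.996, -0.0]
contact_force: [0.7, 0.3, -3.2]
opening: 0.508
```

Request:
servo_tool(plan=[[[0, 0, -0.006, 0, -0.006, 0, 0.03], [0, 0, -0.003, 0, 0, 0, 0.03], [0, 0, -0.002, 0, 0, 0, 0.03], [0, 0, 0, 0, 0, 0, 0.03], [0, 0, 0, 0, 0, 0, 0.03]]])

```text
time: 6.5
tcp_pos: [0.591, 0.2966, 0.0253]
orientation: [0.002, -0.092, 0.996, -0.0]
contact_force: [-0.5, 0.4, -3.8]
opening: 0.509
```

Request:
servo_tool(plan=[[[0, 0, -0.003, 0, 0, 0, 0.03], [0, 0, -0.002, 0, 0, 0, 0.03], [0, 0, 0, 0, 0, 0, 0.03], [0, 0, 0, 0, 0, 0, 0.062], [0, 0, 0, 0, 0, 0, 0.062]]])

```text
time: 7.12
tcp_pos: [0.5926, 0.2971, 0.0228]
orientation: [0.004, -0.092, 0.996, 0.0]
contact_force: [-0.1, -0.4, -0.3]
opening: 0.72
```

Request:
servo_tool(plan=[[[0, 0, 0.03, 0, -0.005, 0, 0.062], [0, 0, 0.05, 0, 0, 0, 0.062], [0, -0.02, 0.05, 0, 0, 0, 0.062], [0, -0.05, 0.01, 0, 0, 0, 0.062], [0, -0.05, 0, 0, 0, 0, 0.062]]])

```text
time: 7.75
tcp_pos: [0.5924, 0.177, 0.168]
orientation: [0.008, -0.095, 0.995, -0.0]
contact_force: [0.1, -0.2, 0.0]
opening: 0.725
```

Request:
servo_tool(plan=[[[-0.005, -0.05, 0, 0, 0, 0, 0.062], [-0.005, -0.05, 0, 0, 0, 0, 0.062], [-0.002, -0.04, 0, 0, 0, 0, 0.062], [0, -0.015, 0, 0, 0, 0, 0.062], [0, 0, 0, 0, 0, 0, 0.062]]])

```text
time: 8.38
tcp_pos: [0.5815, 0.0146, 0.1709]
orientation: [0.011, -0.093, 0.996, -0.001]
contact_force: [0.6, 0.2, -0.0]
opening: 0.729
```

Run:
```python
from h import *
import pickle
s=bot.read_state(); im=bot.read_camera('wrist'); save('w3',im); pickle.dump(s,open('s3.pkl','wb'));print(s['tcp_pos'],s['orientation'],s['opening'])
```

```text
[0.58146598 0.014648   0.17093419] [ 1.14998393e-02 -9.32739595e-02  9.95573740e-01 -8.06087331e-04] 0.7285695418427129
```

View pics/w3.png

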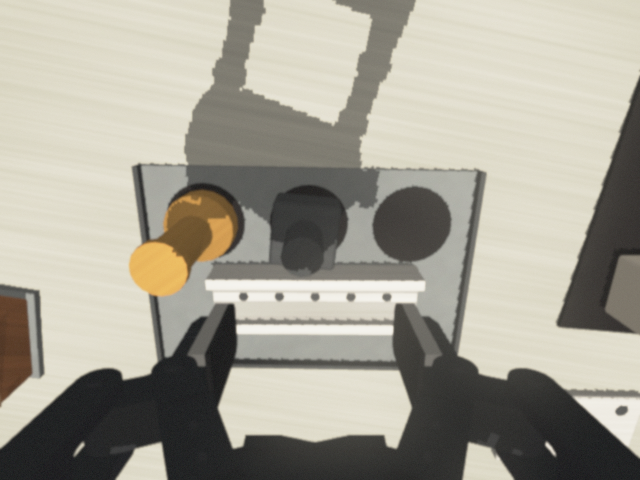

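Run:
```python
from h import *
import pickle
im=cv2.imread('pics/w3.png')[170:300,120:360]
im=np.clip((im/255.)**0.5*255,0,255).astype(np.uint8)
cv2.imwrite('pics/w3c.png',cv2.resize(im,None,fx=3.3,fy=3.3,interpolation=cv2.INTER_CUBIC))
s=pickle.load(open('s3.pkl','rb')); c=cam('wrist',s)
print('spot',ray(c,(412,224),.006), 'weight',ray(c,(303,253),.082),'rammer',ray(c,(158,269),.106))
```

```text
spot [0.57505403 0.09448178 0.006     ] weight [0.5881477  0.00870147 0.082     ] rammer [ 0.60431488 -0.0722512   0.106     ]
```

View pics/w3c.png

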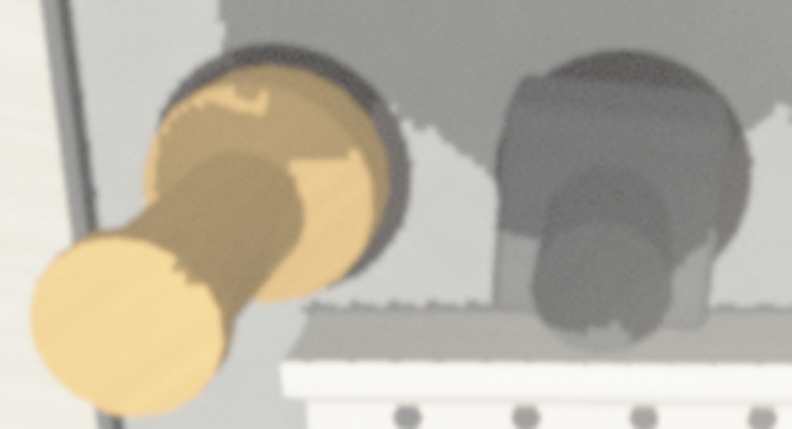

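Request:
servo_tool(plan=[[[0.009, -0.007, 0, 0, 0.02, 0, 0.062], [0, 0, -0.03, 0, 0, 0, 0.062], [0, 0, -0.03, 0, 0, 0, 0.062], [0, 0, -0.02, 0, 0, 0, 0.062], [0, 0, 0, 0, 0, 0, 0.062]]])

```text
time: 9.05
tcp_pos: [0.5918, 0.017, 0.0893]
orientation: [0.002, -0.098, 0.995, 0.001]
contact_force: [0.7, 0.4, 0.6]
opening: 0.727
```

Request:
servo_tool(plan=[[[-0.001, -0.0085, 0, 0, 0, 0.005, 0.062], [-0.001, 0, -0.015, 0, 0, 0, 0.062], [-0.001, 0, -0.015, 0, 0, 0, 0.062], [0, 0, -0.01, 0, 0, 0, 0.062], [0, 0, 0, 0, 0, 0, 0.062]]])

```text
time: 9.68
tcp_pos: [0.59, 0.0091, 0.0489]
orientation: [0.004, -0.102, 0.995, 0.001]
contact_force: [-0.1, 0.3, -0.3]
opening: 0.724
```

Request:
servo_tool(plan=[[[0, -0.001, -0.004, 0, 0.004, 0, 0.062], [0, 0, 0, 0, 0, 0, 0.015], [0, 0, 0, 0, 0, 0, 0.015], [0, 0, 0, 0, 0, 0, 0.015], [0, 0, 0, 0, 0, 0, 0.015]]])

```text
time: 10.3
tcp_pos: [0.5909, 0.008, 0.0456]
orientation: [0.003, -0.102, 0.995, 0.001]
contact_force: [0.5, -0.0, -1.7]
opening: 0.317
```

Request:
servo_tool(plan=[[[0, 0, 0.02, 0, 0, 0, 0.015], [0, 0, 0.03, 0, 0, 0, 0.015], [0, 0, 0.04, 0, 0, 0, 0.015], [-0.01, 0.02, 0.02, 0, 0, 0, 0.015], [-0.015, 0.045, 0, 0, 0, 0, 0.015]]])

```text
time: 10.92
tcp_pos: [0.5627, 0.0722, 0.16]
orientation: [0.0, -0.1, 0.995, 0.002]
contact_force: [0.4, 1.7, -6.1]
opening: 0.307
```

Request:
servo_tool(plan=[[[-0.015, 0.05, 0, 0, 0, 0, 0.015], [-0.015, 0.05, 0, 0, 0, 0, 0.015], [-0.015, 0.05, 0, 0, 0, 0, 0.015], [-0.013, 0.04, 0, 0, 0, 0, 0.015], [0, 0.015, 0, 0, 0, 0, 0.015]]])

```text
time: 11.55
tcp_pos: [0.4991, 0.2844, 0.1636]
orientation: [0.0, -0.1, 0.995, 0.002]
contact_force: [-0.0, -0.4, -6.3]
opening: 0.311
```

Now lower to release TCP z of about 0.045.

Request:
servo_tool(plan=[[[0.004, 0.006, -0.02, 0, 0, 0, 0.015], [0, 0, -0.035, 0, 0, 0, 0.015], [0, 0, -0.03, 0, 0, 0, 0.015], [0, 0, -0.015, 0, 0, 0, 0.015], [0, 0, -0.004, 0, 0, 0, 0.015]]])

```text
time: 12.18
tcp_pos: [0.5041, 0.2871, 0.0536]
orientation: [-0.001, -0.099, 0.995, 0.0]
contact_force: [0.8, 0.3, -5.7]
opening: 0.309
```

Request:
servo_tool(plan=[[[0, 0, -0.005, 0, 0, 0, 0.015], [0, 0, -0.003, 0, 0, 0, 0.015], [0, 0, -0.002, 0, 0, 0, 0.015], [0, 0, 0, 0, 0, 0, 0.015], [0, 0, 0, 0, 0, 0, 0.015]]])

```text
time: 12.8
tcp_pos: [0.5068, 0.2874, 0.046]
orientation: [0.002, -0.098, 0.995, 0.001]
contact_force: [-0.1, -1.4, -5.6]
opening: 0.313
```

Request:
servo_tool(plan=[[[-0.001, 0, -0.0015, 0, 0, 0, 0.015], [-0.001, 0, 0, 0, 0, 0, 0.015], [0, 0, 0, 0, 0, 0, 0.062], [0, 0, 0, 0, 0, 0, 0.062], [0, 0, 0.02, 0, 0, 0, 0.062]]])

```text
time: 13.42
tcp_pos: [0.506, 0.2879, 0.0668]
orientation: [0.003, -0.099, 0.995, 0.001]
contact_force: [0.2, -1.9, -0.3]
opening: 0.726
```

Request:
servo_tool(plan=[[[0, 0, 0.05, 0, 0, 0, 0.062], [0, 0, 0.05, 0, 0, 0, 0.062], [0.015, -0.05, 0.02, 0, 0, 0, 0.062], [0.015, -0.055, 0, 0, 0, 0, 0.062], [0.015, -0.055, 0, 0, 0, 0, 0.062]]])

```text
time: 14.05
tcp_pos: [0.5553, 0.128, 0.2045]
orientation: [0.013, -0.103, 0.995, 0.002]
contact_force: [0.6, -0.1, 0.6]
opening: 0.727
```

Request:
servo_tool(plan=[[[0.015, -0.055, 0, 0, 0, 0, 0.062], [0.015, -0.055, 0, 0, 0, 0, 0.062], [0.015, -0.045, 0, 0, 0, 0, 0.062], [0.0, -0.02, 0, 0, 0, 0, 0.062], [0, 0, 0, 0, 0, 0, 0.062]]])

```text
time: 14.68
tcp_pos: [0.6045, -0.0565, 0.216]
orientation: [0.021, -0.1, 0.995, -0.0]
contact_force: [0.2, -0.2, -0.1]
opening: 0.729
```

Request:
servo_tool(plan=[[[0, -0.015, 0, 0, 0.035, 0, 0.062], [0, 0, -0.02, 0, 0.005, 0, 0.062], [0, 0, -0.03, 0, 0, 0, 0.062], [0, 0, 0, 0, 0, 0, 0.062], [0, 0, 0, 0, 0, 0, 0.062]]])

```text
time: 15.3
tcp_pos: [0.603, -0.0631, 0.1646]
orientation: [0.001, -0.104, 0.995, 0.003]
contact_force: [1.6, 0.0, 0.1]
opening: 0.73
```

Run:
```python
from h import *
import pickle
s=bot.read_state(); im=bot.read_camera('wrist'); save('w4',im); pickle.dump(s,open('s4.pkl','wb'));print(s['tcp_pos'],s['orientation'],s['opening'])
```

```text
[ 0.60303573 -0.06306075  0.16460979] [ 7.91253012e-04 -1.03767562e-01  9.94595957e-01  3.24785726e-03] 0.7296109316906914
```

View pics/w4.png

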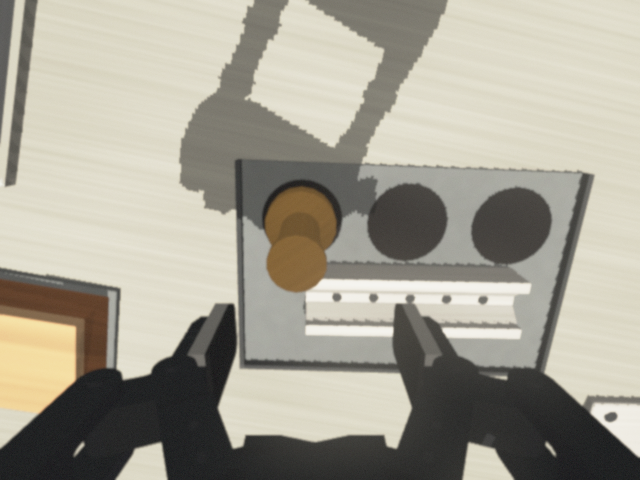

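Run:
```python
from h import *
import pickle
s=pickle.load(open('s4.pkl','rb')); c=cam('wrist',s)
print('rammer',ray(c,(297,263.5),.106),'butt',ray(c,(301,219.5),.026),'spots',[ray(c,p,.006) for p in((408,221.5),(512,225.5),(302,218))])
```

```text
rammer [ 0.60397419 -0.07185313  0.106     ] butt [ 0.5994579  -0.07263168  0.026     ] spots [array([0.58876794, 0.01204667, 0.006     ]), array([0.57490367, 0.09505441, 0.006     ]), array([ 0.60321921, -0.07160528,  0.006     ])]
```

Request:
servo_tool(plan=[[[0.0, -0.009, -0.01, 0, 0, 0, 0.062], [0, 0, -0.03, 0, 0, 0, 0.062], [0, 0, -0.03, 0, 0, 0, 0.062], [0, 0, -0.025, 0, 0, 0, 0.062], [0, 0, 0, 0, 0, 0, 0.062]]])

```text
time: 15.98
tcp_pos: [0.6047, -0.0748, 0.0692]
orientation: [0.004, -0.103, 0.995, 0.002]
contact_force: [-1.0, 0.7, 0.7]
opening: 0.723
```

Request:
servo_tool(plan=[[[-0.0015, 0.003, -0.012, 0, 0.006, 0, 0.062], [0, 0, -0.006, 0, 0, 0, 0.062], [0, 0, 0, 0, 0, 0, 0.062], [0, 0, 0, 0, 0, 0, 0.015], [0, 0, 0, 0, 0, 0, 0.015]]])

```text
time: 16.6
tcp_pos: [0.6059, -0.0727, 0.0541]
orientation: [0.004, -0.103, 0.995, 0.001]
contact_force: [0.2, 1.8, -0.2]
opening: 0.329
```

Request:
servo_tool(plan=[[[0, 0, 0, 0, 0, 0, 0.015], [0, 0, 0, 0, 0, 0, 0.015], [0, 0, 0.015, 0, 0, 0, 0.015], [0, 0, 0.03, 0, 0, 0, 0.015], [0, 0, 0.04, 0, 0, 0, 0.015]]])

```text
time: 17.23
tcp_pos: [0.5999, -0.071, 0.1353]
orientation: [-0.003, -0.103, 0.995, 0.004]
contact_force: [0.1, 0.1, -5.2]
opening: 0.33
```

Request:
servo_tool(plan=[[[-0.02, 0.02, 0.03, 0, 0, 0, 0.015], [-0.025, 0.05, 0, 0, 0, 0, 0.015], [-0.025, 0.05, 0, 0, 0, 0, 0.015], [-0.025, 0.05, 0, 0, 0, 0, 0.015], [-0.025, 0.05, 0, 0, 0, 0, 0.015]]])

```text
time: 17.85
tcp_pos: [0.4789, 0.1501, 0.1726]
orientation: [0.001, -0.099, 0.995, 0.002]
contact_force: [1.6, 0.8, -5.6]
opening: 0.324
```

Request:
servo_tool(plan=[[[-0.02, 0.05, 0, 0, 0, 0, 0.015], [-0.02, 0.05, 0, 0, 0, 0, 0.015], [-0.015, 0.035, 0, 0, 0, 0, 0.015], [0, 0, 0, 0, 0, 0, 0.015], [0, 0, 0, 0, 0, 0, 0.015]]])

```text
time: 18.48
tcp_pos: [0.4171, 0.2909, 0.1731]
orientation: [0.0, -0.102, 0.995, 0.002]
contact_force: [0.1, -0.4, -6.2]
opening: 0.325
```

Down to about z = 0.053.

Request:
servo_tool(plan=[[[0.001, -0.003, -0.025, 0, 0, 0, 0.015], [0, 0, -0.035, 0, 0, 0, 0.015], [0, 0, -0.03, 0, 0, 0, 0.015], [0, 0, -0.016, 0, 0, 0, 0.015], [0, 0, -0.004, 0, 0, 0, 0.015]]])

```text
time: 19.1
tcp_pos: [0.4217, 0.2836, 0.0624]
orientation: [0.002, -0.099, 0.995, 0.001]
contact_force: [-0.8, -0.2, -5.9]
opening: 0.327
```

Request:
servo_tool(plan=[[[0, 0, -0.003, 0, 0, 0, 0.015], [0, 0, -0.002, 0, 0, 0, 0.015], [0, 0, 0, 0, 0, 0, 0.015], [0, 0, 0, 0, 0, 0, 0.015], [0, 0, 0, 0, 0, 0, 0.015]]])

```text
time: 19.73
tcp_pos: [0.4246, 0.2844, 0.0606]
orientation: [0.005, -0.099, 0.995, 0.002]
contact_force: [0.4, 0.4, -5.8]
opening: 0.324
```

Request:
servo_tool(plan=[[[-0.002, 0, -0.004, 0, 0.006, 0, 0.015], [-0.001, 0, -0.003, 0, 0, 0, 0.015], [-0.001, 0, -0.002, 0, 0, 0, 0.015], [0, 0, -0.001, 0, 0, 0, 0.015], [0, 0, 0, 0, 0, 0, 0.015]]])

```text
time: 20.35
tcp_pos: [0.4227, 0.2851, 0.0534]
orientation: [0.004, -0.099, 0.995, 0.003]
contact_force: [-0.9, -0.9, -5.0]
opening: 0.328
```

Request:
servo_tool(plan=[[[0, 0, -0.0015, 0, 0.004, 0, 0.015], [0, 0, -0.001, 0, 0, 0, 0.015], [0, 0, -0.001, 0, 0, 0, 0.015], [0, 0, 0, 0, 0, 0, 0.062], [0, 0, 0, 0, 0, 0, 0.062]]])

```text
time: 20.98
tcp_pos: [0.4259, 0.2862, 0.0544]
orientation: [0.005, -0.099, 0.995, 0.003]
contact_force: [-0.0, 0.3, 0.2]
opening: 0.72
```

Request:
servo_tool(plan=[[[0, 0, 0.05, 0, 0, 0, 0.07], [0, 0, 0.05, 0, 0, 0, 0.075], [0, 0, 0.05, 0, 0, -0.15, 0.075], [0.02, -0.03, 0, 0, 0, -0.18, 0.075], [0.03, -0.035, 0, 0, 0, -0.18, 0.075]]])

```text
time: 21.6
tcp_pos: [0.4753, 0.2217, 0.2092]
orientation: [0.006, 0.161, 0.987, 0.004]
contact_force: [0.4, 0.0, -0.2]
opening: 0.88
```

Request:
servo_tool(plan=[[[0.035, -0.04, 0, 0, 0, -0.18, 0.075], [0.035, -0.04, 0, 0, 0, -0.18, 0.075], [0.035, -0.04, 0, 0, 0, -0.18, 0.075], [0.035, -0.04, 0, 0, 0, -0.18, 0.075], [0.02, -0.02, 0, 0, 0, -0.18, 0.075]]])

```text
time: 22.22
tcp_pos: [0.6415, 0.0348, 0.2098]
orientation: [0.01, 0.587, 0.81, 0.002]
contact_force: [0.1, -0.7, 0.5]
opening: 0.881
```

Request:
servo_tool(plan=[[[0, 0, 0, 0, 0, -0.15, 0.075], [0, 0, 0, 0, 0, 0, 0.075], [0, 0, 0, 0, 0, 0, 0.075], [0, 0, 0, 0, 0, 0, 0.075], [0, 0, 0, 0, 0, 0, 0.075]]])

```text
time: 22.85
tcp_pos: [0.6426, 0.0333, 0.2087]
orientation: [0.01, 0.646, 0.763, 0.002]
contact_force: [-0.5, 0.1, 1.2]
opening: 0.878
```

```bash
cat > look.py <<'E'
from h import *
import pickle,sys
n=sys.argv[1]
s=bot.read_state(); im=bot.read_camera('wrist'); save(n,im); pickle.dump(s,open(n+'.pkl','wb'))
q=s['orientation']; M=R.from_quat([q[1],q[2],q[3],q[0]]).as_matrix()
print(s['tcp_pos'].round(4),'ty',np.arctan2(M[1,1],M[0,1]).round(4),'zax',M[:,2].round(4),s['opening'],s['joint_pos'].round(2))
E
python3 look.py w5
```

```text
[0.6426 0.0333 0.2087] ty 0.1661 zax [ 0.0178 -0.0109 -0.9998] 0.8780693641813587 [-0.13  0.34  1.43 -0.01  1.36 -0.3 ]
```

View pics/w5.png

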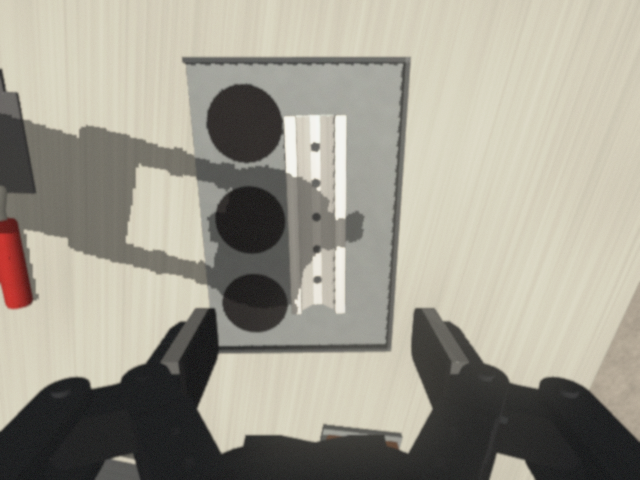

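Run:
```python
from h import *
import pickle
s=pickle.load(open('w5.pkl','rb')); c=cam('wrist',s)
im=cv2.imread('pics/w5.png')[100:330,260:370]; cv2.imwrite('pics/w5c.png',cv2.resize(im,None,fx=2.5,fy=2.5,interpolation=cv2.INTER_CUBIC))
d=np.array([ray(c,p,.038) for p in [(284,116),(346,116),(345,313),(297,313)]]); print(d,d.mean(0))
for i,j in((0,3),(1,2)): v=d[i]-d[j]; print(np.linalg.norm(v),np.arctan2(v[1],v[0])-np.pi/2)
print([ray(c,p,.006) for p in ((245,123),(251,219),(255,303))])
```

```text
[[ 0.60952213  0.10650049  0.038     ]
 [ 0.65627372  0.11427592  0.038     ]
 [ 0.68736494 -0.05182677  0.038     ]
 [ 0.64464502 -0.05853922  0.038     ]] [0.64945145 0.0276026  0.038     ]
0.16873565698006493 0.2096865556760743
0.16898747627136013 0.18503949804990016
[array([0.57606456, 0.09504455, 0.006     ]), array([0.59058887, 0.0125604 , 0.006     ]), array([ 0.60413766, -0.07143273,  0.006     ])]
```

View pics/w5c.png

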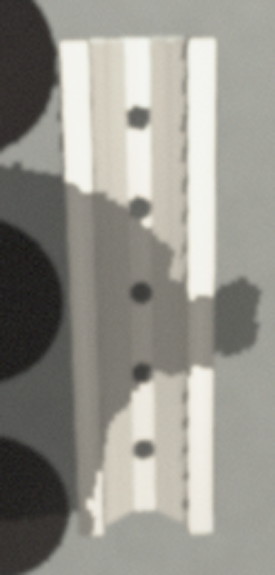

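Request:
servo_tool(plan=[[[0.006, -0.006, -0.02, 0.011, 0.018, 0.019, 0.072], [0, 0, -0.04, 0, 0, 0, 0.072], [0, 0, -0.04, 0, 0, 0, 0.072], [0, 0, -0.03, 0, 0, 0, 0.072], [0, 0, -0.01, 0, 0, 0, 0.072]]])

```text
time: 23.52
tcp_pos: [0.6499, 0.028, 0.068]
orientation: [0.002, 0.637, 0.771, 0.002]
contact_force: [-0.6, 0.5, 0.1]
opening: 0.842
```

```bash
python3 look.py w6
```

```text
[0.6499 0.028  0.068 ] ty 0.1892 zax [ 5.7e-03 -2.0e-04 -1.0e+00] 0.8417856849431906 [-0.14  0.51  1.5   0.    1.13 -0.33]
```

Request:
servo_tool(plan=[[[-0.001, 0, -0.02, 0, 0.005, 0, 0.072], [0, 0, -0.02, 0, 0, 0, 0.072], [0, 0, -0.01, 0, 0, 0, 0.072], [0, 0, -0.003, 0, 0, 0, 0.072], [0, 0, 0, 0, 0, 0, 0.072]]])

```text
time: 24.2
tcp_pos: [0.651, 0.0278, 0.0143]
orientation: [0.002, 0.637, 0.771, 0.001]
contact_force: [0.5, -0.6, -0.3]
opening: 0.844
```

```bash
python3 look.py w7
```

```text
[0.651  0.0278 0.0143] ty 0.1897 zax [ 5.2e-03 -9.0e-04 -1.0e+00] 0.8437850190092622 [-0.14  0.58  1.51 -0.    1.04 -0.33]
```

View pics/w7.png

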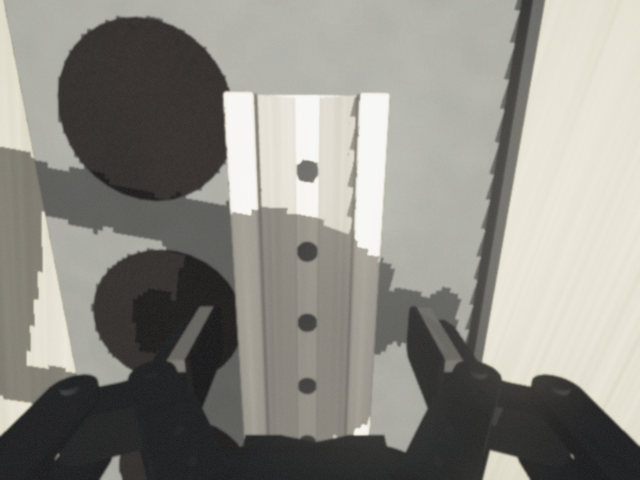

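Request:
servo_tool(plan=[[[-0.003, 0, -0.003, 0, 0.004, 0, 0.072], [0, 0, -0.001, 0, 0, 0, 0.03], [0, 0, 0, 0, 0, 0, 0.03], [0, 0, 0, 0, 0, 0, 0.03], [0, 0, 0, 0, 0, 0, 0.03]]])

```text
time: 24.88
tcp_pos: [0.6491, 0.0276, 0.0119]
orientation: [0.002, 0.637, 0.771, 0.001]
contact_force: [0.6, -0.5, 0.3]
opening: 0.548
```

Request:
servo_tool(plan=[[[0, 0, 0, 0, 0, 0, 0.03], [0, 0, 0, 0, 0, 0, 0.03], [0, 0, 0.01, 0, 0, 0, 0.03], [0, 0, 0.02, 0, 0, 0, 0.03], [0, 0, 0.03, 0, 0, 0, 0.03]]], squeeze=80)

```text
time: 25.5
tcp_pos: [0.6442, 0.0283, 0.0693]
orientation: [-0.003, 0.637, 0.771, -0.002]
contact_force: [0.4, -0.0, -5.7]
opening: 0.548
```

```bash
python3 look.py w8
```

```text
[0.6442 0.0283 0.0693] ty 0.1897 zax [-7.3e-03  4.0e-04 -1.0e+00] 0.5475245111287602 [-0.14  0.5   1.5  -0.    1.14 -0.33]
```

View pics/w8.png

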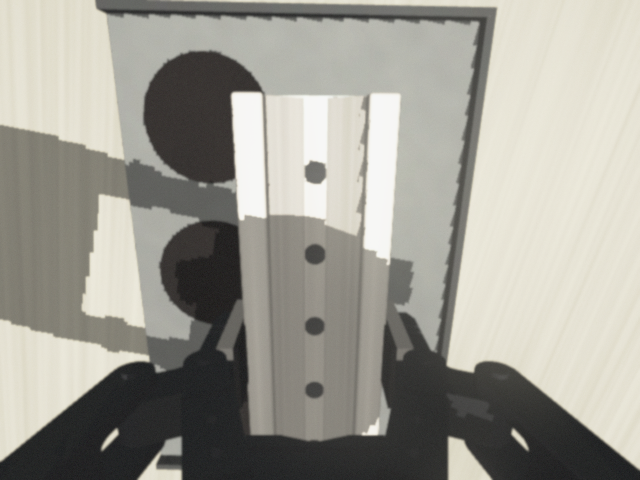

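Request:
servo_tool(plan=[[[0, 0, 0.05, 0, 0, 0, 0.03], [-0.02, 0, 0.04, 0, 0, 0.15, 0.03], [-0.03, -0.03, 0.03, 0, 0, 0.18, 0.03], [-0.03, -0.04, 0, 0, 0, 0.18, 0.03], [-0.03, -0.04, 0, 0, 0, 0.18, 0.03]]])

```text
time: 26.18
tcp_pos: [0.5366, -0.082, 0.2027]
orientation: [0.005, 0.327, 0.945, 0.0]
contact_force: [0.3, -1.0, -5.7]
opening: 0.541
```

Request:
servo_tool(plan=[[[-0.02, -0.04, 0, 0, 0, 0.18, 0.03], [-0.02, -0.04, 0, 0, 0, 0.18, 0.03], [0, -0.02, 0, 0, 0, 0.18, 0.03], [0, 0, 0, 0, 0, 0.03, 0.03], [0, 0, 0, 0, 0, 0, 0.03]]])

```text
time: 26.8
tcp_pos: [0.4929, -0.1868, 0.2052]
orientation: [0.007, 0.043, 0.999, 0.001]
contact_force: [0.3, 0.1, -6.3]
opening: 0.542
```

```bash
python3 look.py w9
```

```text
[ 0.4929 -0.1868  0.2052] ty 1.4848 zax [ 1.450e-02  5.000e-04 -9.999e-01] 0.5419434139493775 [-0.6   0.04  1.77  0.01  1.31 -2.08]
```

View pics/w9.png

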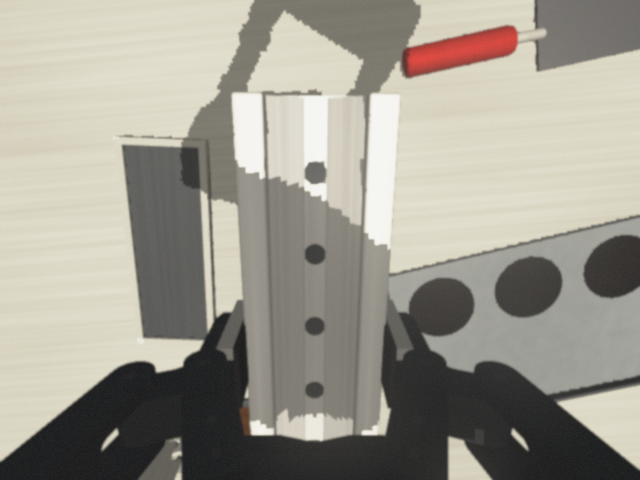

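Run:
```python
from h import *
im=cv2.imread('pics/w9.png')[120:350,100:240]; im=np.clip((im/255.)**0.6*255,0,255).astype(np.uint8)
cv2.imwrite('pics/w9c.png',cv2.resize(im,None,fx=2.5,fy=2.5,interpolation=cv2.INTER_CUBIC))
```

```text
(no output)
```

View pics/w9c.png

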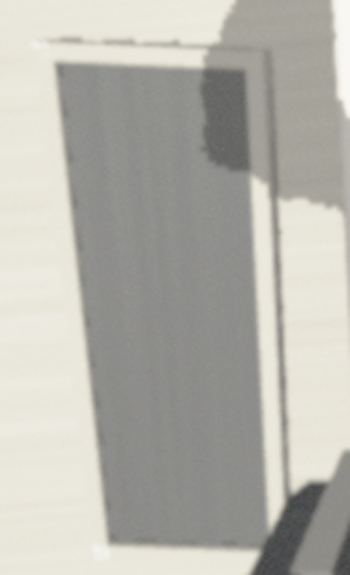

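Run:
```python
from h import *
import pickle
s=pickle.load(open('w9.pkl','rb')); c=cam('wrist',s)
P=[(55,63),(246,70),(267,548),(108,543)]
for z in (.008,.010,.012):
    d=np.array([ray(c,(p[0]/2.5+100,p[1]/2.5+120),z) for p in P]); print(d.mean(0))
    for i,j in((3,0),(2,1),(1,0),(2,3)): v=d[i]-d[j]; print(' ',np.linalg.norm(v).round(4),np.arctan2(v[1],v[0]).round(4))
# dryer far/near end: top z ~ , check where dryer near-end is rel TCP
t=s['tcp_pos'];ztop=t[2]+0.038-0.0115
for p in[(232,94),(400,94)]: print(ray(c,p,ztop)-t)
```

```text
[ 0.52214855 -0.32402425  0.008     ]
  0.1867 -0.1295
  0.1868 -0.136
  0.0645 1.4475
  0.0633 1.4459
[ 0.52150967 -0.32317422  0.01      ]
  0.1856 -0.1295
  0.1857 -0.136
  0.0641 1.4475
  0.0629 1.4459
[ 0.52087079 -0.32232419  0.012     ]
  0.1845 -0.1295
  0.1846 -0.136
  0.0637 1.4475
  0.0625 1.4459
[-0.08602508 -0.01512656  0.0265    ]
[-0.08196759  0.03134442  0.0265    ]
```

Request:
servo_tool(plan=[[[0.008, -0.04, 0, 0, 0.014, -0.041, 0.03], [0.01, -0.05, 0, 0, 0, 0, 0.03], [0.01, -0.04, 0, 0, 0, 0, 0.03], [0, 0, 0, 0, 0, 0, 0.03], [0, 0, -0.01, 0, 0, 0, 0.03]]])

```text
time: 27.48
tcp_pos: [0.5228, -0.3176, 0.1958]
orientation: [0.001, 0.063, 0.998, -0.0]
contact_force: [-0.5, 0.2, -6.1]
opening: 0.55
```

```bash
python3 look.py w10
```

```text
[ 0.5228 -0.3176  0.1958] ty 1.4442 zax [ 2.3e-03 -8.0e-04 -1.0e+00] 0.5497903779498584 [-0.74  0.28  1.53  0.    1.33 -2.19]
```

View pics/w10.png

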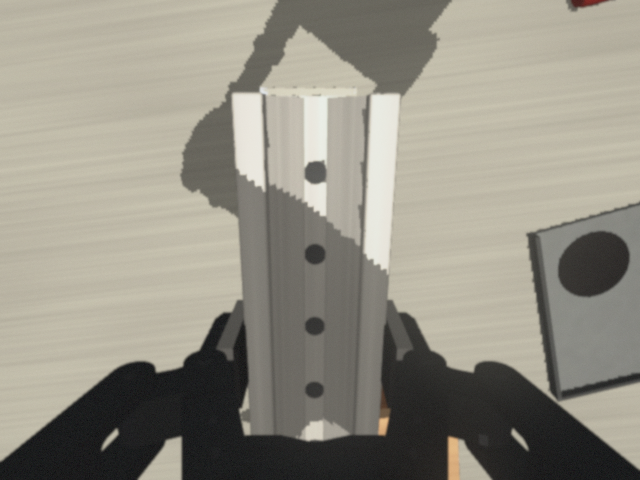

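Request:
servo_tool(plan=[[[-0.001, -0.006, -0.02, 0, 0, 0, 0.03], [0, 0, -0.04, 0, 0, 0, 0.03], [0, 0, -0.04, 0, 0, 0, 0.03], [0, 0, -0.03, 0, 0, 0, 0.03], [0, 0, -0.01, 0, 0, 0, 0.03]]])

```text
time: 28.15
tcp_pos: [0.5184, -0.3178, 0.0441]
orientation: [-0.002, 0.061, 0.998, 0.002]
contact_force: [0.5, 0.0, -5.5]
opening: 0.542
```

```bash
python3 look.py w11
```

```text
[ 0.5184 -0.3178  0.0441] ty 1.4485 zax [-0.0038  0.0042 -1.    ] 0.5423141716732797 [-0.75  0.45  1.63  0.    1.07 -2.2 ]
```

View pics/w11.png

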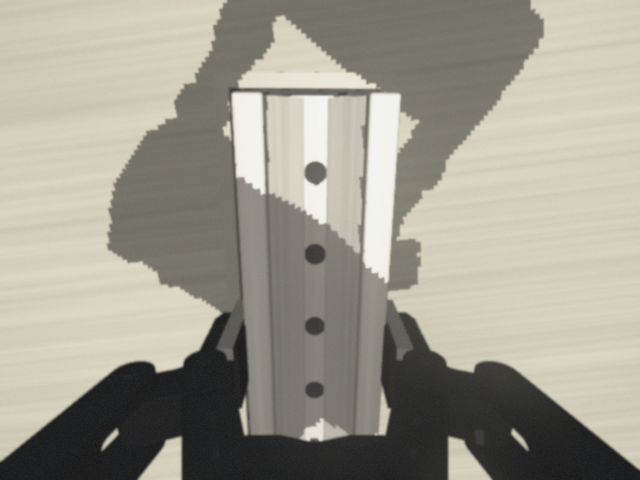

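Request:
servo_tool(plan=[[[0.003, -0.0055, -0.003, -0.004, -0.003, -0.004, 0.03], [0, 0, -0.005, 0, 0, 0, 0.03], [0, 0, -0.005, 0, 0, 0, 0.03], [0, 0, -0.004, 0, 0, 0, 0.03], [0, 0, 0, 0, 0, 0, 0.03]]])

```text
time: 28.82
tcp_pos: [0.5239, -0.3257, 0.0297]
orientation: [0.002, 0.063, 0.998, -0.002]
contact_force: [0.9, 0.9, -5.6]
opening: 0.548
```

```bash
python3 look.py w12
```

```text
[ 0.5239 -0.3257  0.0297] ty 1.4445 zax [ 0.0046 -0.0049 -1.    ] 0.5477446605996639 [-0.75  0.48  1.62 -0.    1.03 -2.2 ]
```

View pics/w12.png

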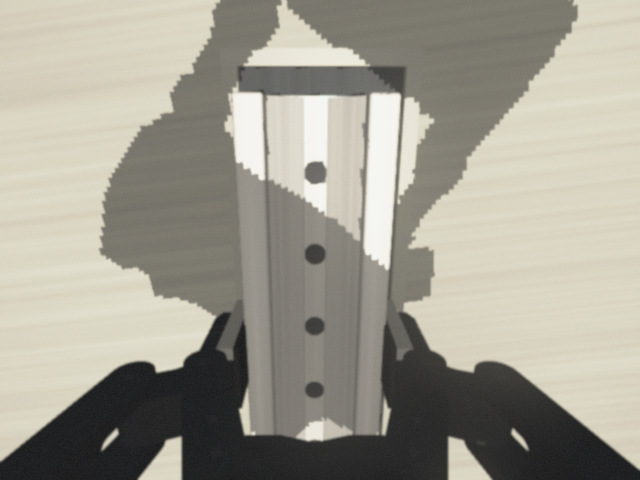

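Run:
```python
from h import *
import pickle
s=pickle.load(open('w12.pkl','rb')); c=cam('wrist',s);t=s['tcp_pos']
print('floor near edge',[ (ray(c,p,.010)-t).round(4) for p in((239,67),(405,67))])
z=t[2]+.0265
print('dryer near', [(ray(c,p,z)-t).round(4) for p in((232,94),(400,94))])
```

```text
floor near edge [array([-0.0991, -0.0161, -0.0197]), array([-0.091 ,  0.0469, -0.0197])]
dryer near [array([-0.0864, -0.0117,  0.0265]), array([-0.0804,  0.0349,  0.0265])]
```

Request:
servo_tool(plan=[[[-0.0025, 0.0025, -0.004, 0.004, 0.003, 0, 0.03], [0, 0, -0.003, 0, 0, 0, 0.03], [0, 0, -0.003, 0, 0, 0, 0.03], [0, 0, -0.002, 0, 0, 0, 0.03], [0, 0, 0, 0, 0, 0, 0.03]]])

```text
time: 29.5
tcp_pos: [0.5215, -0.3231, 0.0173]
orientation: [0.001, 0.063, 0.998, -0.001]
contact_force: [1.0, 0.8, -5.5]
opening: 0.547
```

```bash
python3 look.py w13
```

```text
[ 0.5215 -0.3231  0.0173] ty 1.4446 zax [ 0.002  -0.0012 -1.    ] 0.5474571421050977 [-0.75  0.5   1.63  0.    1.01 -2.2 ]
```

Excellent alignment. Down another 4 mm.

Request:
servo_tool(plan=[[[0, 0, -0.002, 0, 0, 0, 0.03], [0, 0, -0.0015, 0, 0, 0, 0.03], [0, 0, -0.001, 0, 0, 0, 0.03], [0, 0, 0, 0, 0, 0, 0.03], [0, 0, 0, 0, 0, 0, 0.03]]])

```text
time: 30.18
tcp_pos: [0.522, -0.3236, 0.0141]
orientation: [0.001, 0.063, 0.998, -0.001]
contact_force: [0.2, 0.8, -3.2]
opening: 0.546
```

```bash
python3 look.py w14; python3 -c "
from h import *
print(bot.read_state()['contact_force'])"
```

```text
[ 0.522  -0.3236  0.0141] ty 1.4446 zax [ 0.0028 -0.002  -1.    ] 0.5456588234486126 [-0.75  0.51  1.62  0.    1.01 -2.2 ]
[-0.35349938  0.54384391 -3.25196708]
```

View pics/w14.png

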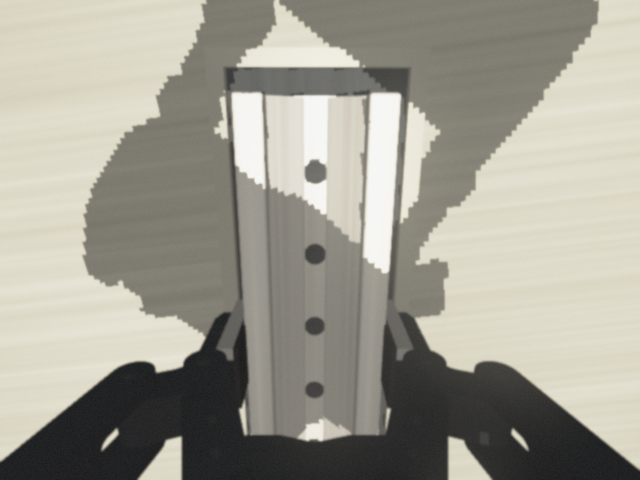

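Request:
servo_tool(plan=[[[0, 0, -0.0005, 0, 0, 0, 0.03], [0, 0, 0, 0, 0, 0, 0.062], [0, 0, 0, 0, 0, 0, 0.062], [0, 0, 0, 0, 0, 0, 0.062], [0, 0, 0.01, 0, 0, 0, 0.062]]])

```text
time: 30.85
tcp_pos: [0.5235, -0.3251, 0.0257]
orientation: [0.003, 0.063, 0.998, -0.002]
contact_force: [0.2, 0.3, -0.7]
opening: 0.724
```

Request:
servo_tool(plan=[[[0, 0, 0.03, 0, 0, 0, 0.062], [0, 0, 0.05, 0, 0, 0, 0.062], [-0.02, 0.03, 0.05, 0, 0, 0, 0.062], [-0.03, 0.04, 0.03, 0, 0, 0, 0.062], [0, 0.04, 0, 0, 0, 0, 0.062]]])

```text
time: 31.48
tcp_pos: [0.4733, -0.2157, 0.1957]
orientation: [0.007, 0.065, 0.998, -0.005]
contact_force: [0.1, 0.6, -1.0]
opening: 0.724
```

```bash
python3 look.py w15; python3 -c "
from h import *
save('top1',bot.read_camera('top'))
im=cv2.imread('pics/top1.png');cv2.imwrite('pics/top1c.png',np.hstack([cv2.resize(im[175:275,440:500],None,fx=5,fy=5,interpolation=2),cv2.resize(im[175:275,195:280],None,fx=5,fy=5,interpolation=2)]))"
```

```text
[ 0.4733 -0.2157  0.1957] ty 1.4407 zax [ 0.0129 -0.0105 -0.9999] 0.7240854667435904 [-0.66  0.03  1.8  -0.    1.29 -2.1 ]
```

View pics/w15.png

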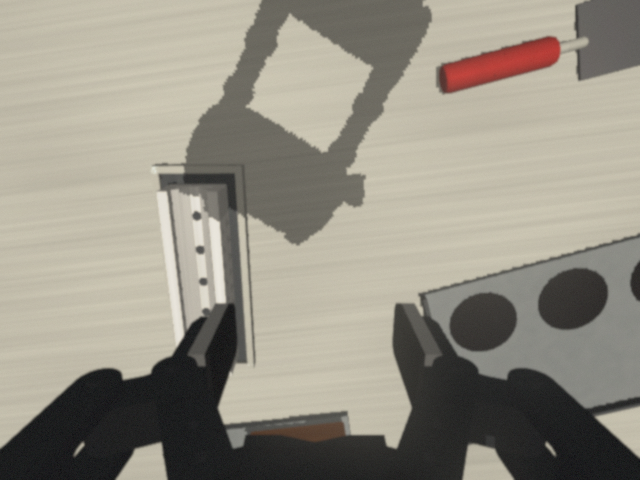

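View pics/top1c.png

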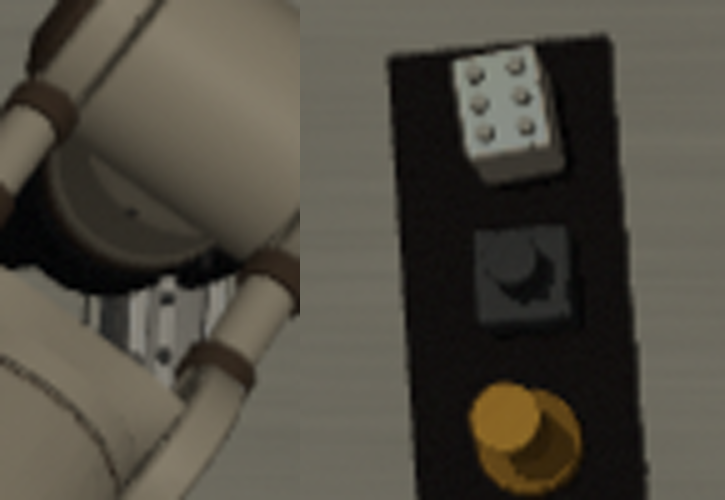

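Run:
```python
from h import *
save('side1',bot.read_camera('side'))
im=cv2.imread('pics/side1.png')[280:390,370:510];im=np.clip((im/255.)**0.7*255,0,255).astype(np.uint8);cv2.imwrite('pics/side1c.png',cv2.resize(im,None,fx=5,fy=5,interpolation=2))
```

```text
(no output)
```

View pics/side1c.png

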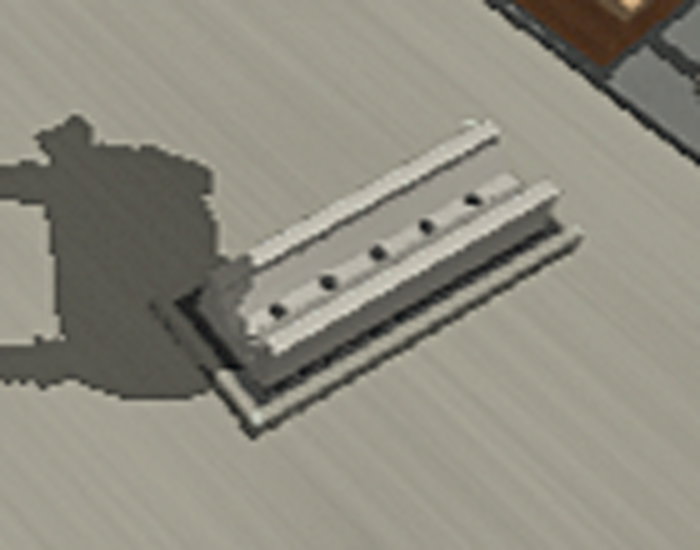

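The dryer sits groove up inside the oven tray with an even gap to the rim. The three tools stand upright on the mat. Now the returns.

Request:
servo_tool(plan=[[[0, 0.055, 0.01, 0.01, 0.013, 0.1, 0.062], [0, 0.06, 0.01, 0, 0, 0.1, 0.062], [0, 0.06, 0.01, 0, 0, 0.1, 0.062], [0, 0.06, 0, 0, 0, 0.024, 0.062], [0, 0.06, 0, 0, 0, 0, 0.062]]])

```text
time: 32.25
tcp_pos: [0.4751, 0.0807, 0.2252]
orientation: [-0.0, -0.098, 0.995, -0.0]
contact_force: [1.0, 1.1, 0.0]
opening: 0.723
```

Request:
servo_tool(plan=[[[0, 0.06, 0, 0, 0, 0, 0.062], [0, 0.06, 0, 0, 0, 0, 0.062], [0, 0.06, 0, 0, 0, 0, 0.062], [0, 0.02, 0, 0, 0, 0, 0.062], [0, 0, 0, 0, 0, 0, 0.062]]])

```text
time: 32.88
tcp_pos: [0.478, 0.2876, 0.2252]
orientation: [0.001, -0.099, 0.995, -0.001]
contact_force: [-0.6, -0.1, -0.2]
opening: 0.728
```

```bash
python3 look.py w16
```

```text
[0.478  0.2876 0.2252] ty 1.77 zax [ 0.0023 -0.0025 -1.    ] 0.7280693503484479 [ 0.33  0.12  1.65 -0.    1.37 -1.44]
```

View pics/w16.png

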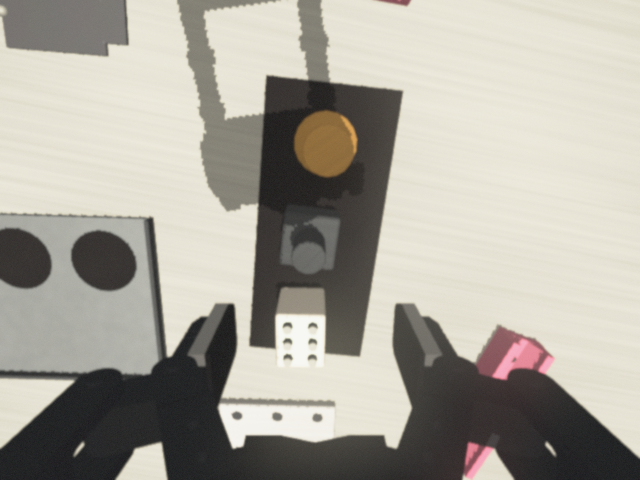

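Run:
```python
from h import *
import pickle
s=pickle.load(open('w16.pkl','rb')); c=cam('wrist',s)
im=cv2.imread('pics/w16.png')[90:380,240:400]; im=np.clip((im/255.)**0.5*255,0,255).astype(np.uint8)
cv2.imwrite('pics/w16c.png',cv2.resize(im,None,fx=2,fy=2,interpolation=2))
h=np.array([ray(c,p,.065) for p in((276,313),(326,313),(325,367),(277,367))]);print(h.mean(0))
print('weight',ray(c,(308,257),.081),'rammer',ray(c,(324,148),.105))
```

```text
[0.58916736 0.2977157  0.065     ]
weight [0.50466091 0.28784598 0.081     ] rammer [0.41911219 0.28231614 0.105     ]
```

View pics/w16c.png

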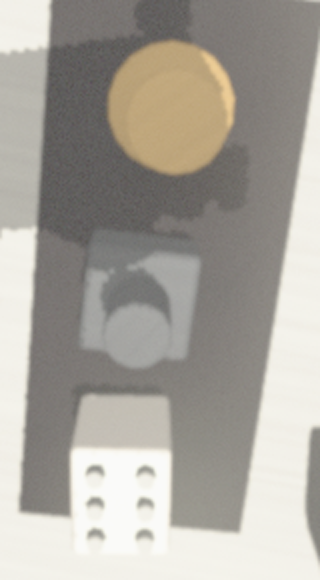

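Request:
servo_tool(plan=[[[0.04, 0.004, 0, 0, 0, -0.01, 0.062], [0.045, 0.004, 0, 0, 0, 0, 0.062], [0.025, 0.002, -0.02, 0, 0, 0, 0.062], [0, 0, -0.05, 0, 0, 0, 0.062], [0, 0, -0.03, 0, 0, 0, 0.062]]])

```text
time: 33.55
tcp_pos: [0.5968, 0.2869, 0.1256]
orientation: [0.004, -0.089, 0.996, -0.002]
contact_force: [-0.5, 0.1, -0.2]
opening: 0.723
```

```bash
python3 look.py w17
```

```text
[0.5968 0.2869 0.1256] ty 1.7485 zax [ 0.0087 -0.004  -1.    ] 0.7230823607528708 [ 0.27  0.47  1.43 -0.01  1.24 -1.48]
```

View pics/w17.png

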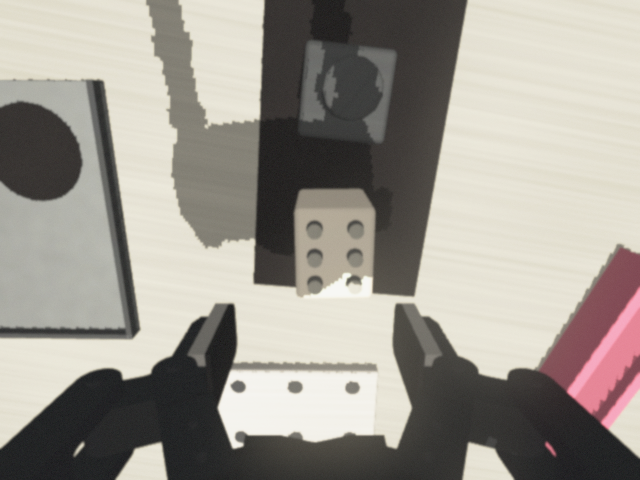

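Request:
servo_tool(plan=[[[-0.007, 0.0105, -0.01, 0.004, 0.008, 0.008, 0.062], [0, 0, -0.02, 0, 0, 0, 0.062], [0, 0, -0.03, 0, 0, 0, 0.062], [0, 0, -0.02, 0, 0, 0, 0.062], [0, 0, -0.003, 0, 0, 0, 0.062]]])

```text
time: 34.22
tcp_pos: [0.5901, 0.2951, 0.0383]
orientation: [0.0, -0.092, 0.996, -0.0]
contact_force: [0.3, -1.5, -0.6]
opening: 0.724
```

```bash
python3 look.py w18
```

```text
[0.5901 0.2951 0.0383] ty 1.7544 zax [ 1.e-04 -5.e-04 -1.e+00] 0.7236659862623767 [ 0.28  0.57  1.47 -0.    1.1  -1.47]
```

Request:
servo_tool(plan=[[[0, 0.0025, -0.006, 0, 0, 0, 0.062], [0, 0, -0.006, 0, 0, 0, 0.062], [0, 0, -0.002, 0, 0, 0, 0.062], [0, 0, 0, 0, 0, 0, 0.03], [0, 0, 0, 0, 0, 0, 0.03]]], squeeze=60)

```text
time: 34.9
tcp_pos: [0.593, 0.2986, 0.0273]
orientation: [0.003, -0.092, 0.996, 0.0]
contact_force: [0.7, -0.3, -0.3]
opening: 0.508
```

Request:
servo_tool(plan=[[[0, 0, 0, 0, 0, 0, 0.03], [0, 0, 0, 0, 0, 0, 0.03], [0, 0, 0, 0, 0, 0, 0.03], [0, 0, 0, 0, 0, 0, 0.03], [0, 0, 0, 0, 0, 0, 0.03]]])

```text
time: 35.52
tcp_pos: [0.593, 0.2986, 0.0273]
orientation: [0.003, -0.092, 0.996, 0.0]
contact_force: [0.1, 0.4, -0.9]
opening: 0.508
```

```bash
python3 look.py w19
```

```text
[0.593  0.2986 0.0273] ty 1.7547 zax [ 0.0068  0.0012 -1.    ] 0.5076990768651629 [ 0.29  0.59  1.47 -0.    1.08 -1.47]
```

Request:
servo_tool(plan=[[[0, 0, 0.03, 0, 0, 0, 0.03], [0, 0, 0.04, 0, 0, 0, 0.03], [0, -0.03, 0.03, 0, 0, 0, 0.03], [-0.003, -0.045, 0, 0, 0, 0, 0.03], [-0.003, -0.045, 0, 0, 0, 0, 0.03]]])

```text
time: 36.2
tcp_pos: [0.5827, 0.1777, 0.1262]
orientation: [-0.0, -0.095, 0.996, -0.0]
contact_force: [-0.4, -0.5, -3.2]
opening: 0.509
```

Request:
servo_tool(plan=[[[-0.003, -0.045, 0, 0, 0, 0, 0.03], [-0.003, -0.03, 0, 0, 0, 0, 0.03], [0, -0.005, 0, 0, 0, 0, 0.03], [0, 0, 0, 0, 0, 0, 0.03], [0, 0, 0, 0, 0, 0, 0.03]]])

```text
time: 36.83
tcp_pos: [0.5741, 0.0941, 0.124]
orientation: [-0.002, -0.093, 0.996, 0.0]
contact_force: [-0.1, 0.5, -3.0]
opening: 0.508
```

```bash
python3 look.py w20
```

```text
[0.5741 0.0941 0.124 ] ty 1.7572 zax [-5.e-03 -1.e-04 -1.e+00] 0.5084656772422224 [-0.04  0.28  1.67 -0.    1.19 -1.8 ]
```

View pics/w20.png

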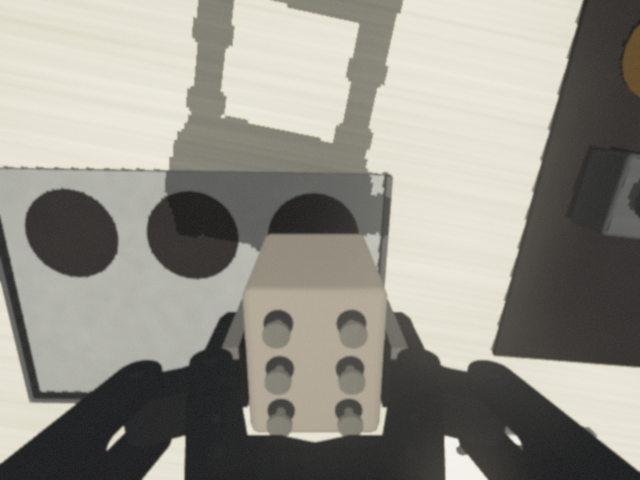

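Request:
servo_tool(plan=[[[0.004, 0.001, -0.02, 0, -0.009, 0.006, 0.03], [0, 0, -0.03, 0, 0, 0, 0.03], [0, 0, -0.025, 0, 0, 0, 0.03], [0, 0, -0.01, 0, 0, 0, 0.03], [0, 0, 0, 0, 0, 0, 0.03]]])

```text
time: 37.5
tcp_pos: [0.5793, 0.0999, 0.038]
orientation: [0.004, -0.099, 0.995, -0.0]
contact_force: [-0.4, -0.2, -2.9]
opening: 0.509
```

```bash
python3 look.py w21
```

```text
[0.5793 0.0999 0.038 ] ty 1.7698 zax [ 7.4e-03  6.0e-04 -1.0e+00] 0.5087515232445899 [-0.04  0.41  1.7   0.    1.02 -1.81]
```

Request:
servo_tool(plan=[[[-0.002, -0.005, -0.003, 0, 0, -0.006, 0.03], [0, 0, -0.003, 0, 0, 0, 0.03], [0, 0, -0.002, 0, 0, 0, 0.03], [0, 0, 0, 0, 0, 0, 0.03], [0, 0, 0, 0, 0, 0, 0.03]]])

```text
time: 38.17
tcp_pos: [0.58, 0.0944, 0.0332]
orientation: [0.007, -0.096, 0.995, -0.001]
contact_force: [0.2, 0.2, -2.9]
opening: 0.504
```

```bash
python3 look.py w22
```

```text
[0.58   0.0944 0.0332] ty 1.7632 zax [ 1.400e-02  3.000e-04 -9.999e-01] 0.5037071647766981 [-0.04  0.41  1.71  0.    1.   -1.81]
```

Request:
servo_tool(plan=[[[-0.002, 0.001, -0.003, 0, 0.008, 0, 0.03], [-0.001, 0, -0.003, 0, 0, 0, 0.03], [0, 0, -0.001, 0, 0, 0, 0.03], [0, 0, 0, 0, 0, 0, 0.03], [0, 0, 0, 0, 0, 0, 0.03]]])

```text
time: 38.85
tcp_pos: [0.5778, 0.0956, 0.0283]
orientation: [0.003, -0.096, 0.995, -0.0]
contact_force: [0.6, 0.2, -1.4]
opening: 0.511
```

```bash
python3 look.py w23
```

```text
[0.5778 0.0956 0.0283] ty 1.7638 zax [ 6.4e-03  2.0e-04 -1.0e+00] 0.5110038524416118 [-0.04  0.42  1.71  0.    1.   -1.81]
```

Touching at the target. I release and go for the weight.

Request:
servo_tool(plan=[[[0, 0, 0, 0, 0, 0, 0.062], [0, 0, 0, 0, 0, 0, 0.062], [0, 0, 0.03, 0, 0, 0, 0.062], [0, 0, 0.05, 0, 0, 0, 0.062], [0, 0, 0.05, 0, 0, 0, 0.062]]])

```text
time: 39.52
tcp_pos: [0.5746, 0.0956, 0.1573]
orientation: [-0.001, -0.096, 0.995, 0.0]
contact_force: [0.7, -0.6, 0.5]
opening: 0.723
```

```bash
python3 look.py w24
```

```text
[0.5746 0.0956 0.1573] ty 1.7634 zax [-1.9e-03  6.0e-04 -1.0e+00] 0.7227005990677815 [-0.04  0.24  1.65  0.    1.25 -1.81]
```

Request:
servo_tool(plan=[[[-0.015, 0.04, 0, 0, 0, 0, 0.062], [-0.017, 0.045, 0, 0, 0, 0, 0.062], [-0.017, 0.045, 0, 0, 0, 0, 0.062], [-0.015, 0.04, 0, 0, 0, 0, 0.062], [-0.006, 0.018, -0.02, 0, 0, 0, 0.062]]])

```text
time: 40.2
tcp_pos: [0.5122, 0.2878, 0.1516]
orientation: [0.013, -0.094, 0.995, -0.0]
contact_force: [-0.6, 0.8, -0.4]
opening: 0.725
```

```bash
python3 look.py w25
```

```text
[0.5122 0.2878 0.1516] ty 1.7596 zax [ 0.0265  0.0024 -0.9996] 0.7251919029709428 [ 0.31  0.24  1.66 -0.01  1.21 -1.45]
```

View pics/w24.png

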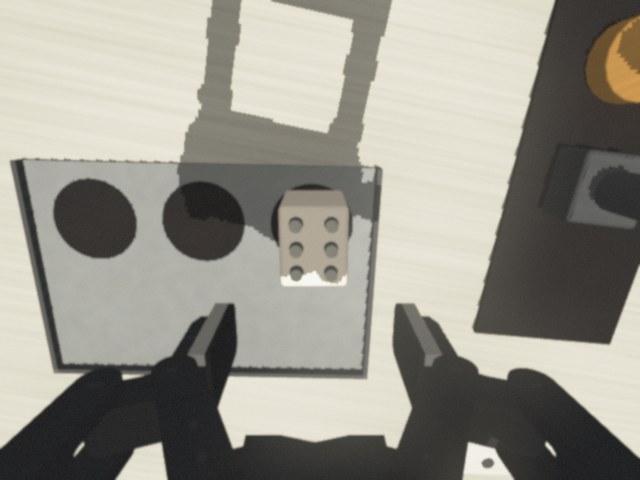

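View pics/w25.png

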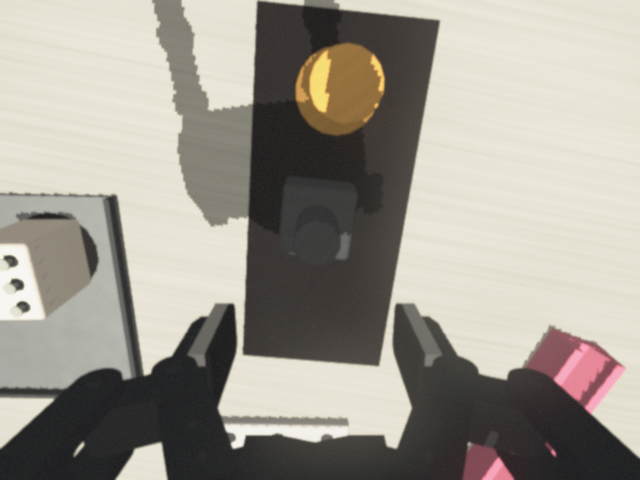

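Run:
```python
from h import *
import pickle
s=pickle.load(open('w24.pkl','rb')); c=cam('wrist',s)
h=np.array([ray(c,p,.066) for p in((279,210),(349,211),(346,286),(281,285))]);print(h.mean(0), [ray(c,p,.006) for p in ((95,218.5),(204,220))])
s=pickle.load(open('w25.pkl','rb')); c=cam('wrist',s)
print('weight',ray(c,(316.5,242),.081),'butt',ray(c,(341,88),.025))
im=cv2.imread('pics/w25.png')[20:280,260:420]; im=np.clip((im/255.)**0.45*255,0,255).astype(np.uint8)
cv2.imwrite('pics/w25c.png',cv2.resize(im,None,fx=2.2,fy=2.2,interpolation=2))
```

```text
[0.57600405 0.09598134 0.066     ] [array([ 0.60334424, -0.07203498,  0.006     ]), array([0.58844824, 0.01128967, 0.006     ])]
weight [0.50414078 0.28780571 0.081     ] butt [0.41780938 0.28738146 0.025     ]
```

View pics/w25c.png

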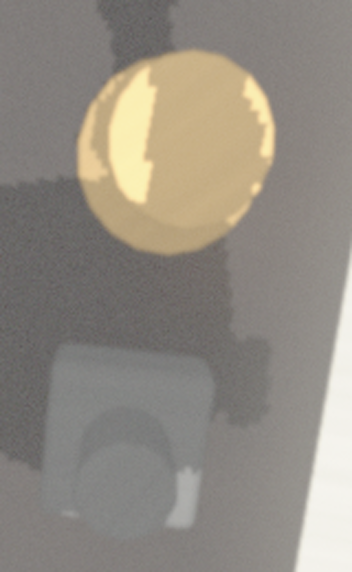

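Request:
servo_tool(plan=[[[-0.007, 0, -0.01, -0.002, 0.025, 0.005, 0.062], [0, 0, -0.03, 0, 0, 0, 0.062], [0, 0, -0.03, 0, 0, 0, 0.062], [0, 0, -0.02, 0, 0, 0, 0.062], [0, 0, -0.005, 0, 0, 0, 0.062]]])

```text
time: 40.88
tcp_pos: [0.5012, 0.2817, 0.0442]
orientation: [-0.008, -0.095, 0.995, -0.002]
contact_force: [-0.0, -1.5, 0.3]
opening: 0.722
```

```bash
python3 look.py w26
```

```text
[0.5012 0.2817 0.0442] ty 1.7601 zax [-0.0154 -0.0048 -0.9999] 0.7224413280362196 [ 0.3   0.39  1.72  0.    1.05 -1.46]
```

Request:
servo_tool(plan=[[[0.0035, 0.006, 0.001, 0.004, -0.012, 0, 0.062], [0, 0, 0, 0, 0, 0, 0.062], [0, 0, 0, 0, 0, 0, 0.062], [0, 0, 0, 0, 0, 0, 0.062], [0, 0, 0, 0, 0, 0, 0.062]]])

```text
time: 41.55
tcp_pos: [0.5077, 0.2883, 0.0485]
orientation: [0.001, -0.094, 0.996, 0.0]
contact_force: [0.3, -0.1, -0.5]
opening: 0.721
```

```bash
python3 look.py w27
```

```text
[0.5077 0.2883 0.0485] ty 1.7595 zax [ 0.0027  0.0011 -1.    ] 0.7206613131449224 [ 0.31  0.39  1.71  0.    1.04 -1.45]
```

Request:
servo_tool(plan=[[[-0.003, -0.0005, -0.004, 0, 0, 0, 0.062], [0, 0, 0, 0, 0, 0, 0.015], [0, 0, 0, 0, 0, 0, 0.015], [0, 0, 0, 0, 0, 0, 0.015], [0, 0, 0, 0, 0, 0, 0.015]]])

```text
time: 42.22
tcp_pos: [0.5043, 0.2876, 0.0442]
orientation: [0.001, -0.094, 0.996, 0.0]
contact_force: [-0.8, -0.1, 0.7]
opening: 0.313
```

```bash
python3 look.py w28
```

```text
[0.5043 0.2876 0.0442] ty 1.7596 zax [ 2.3e-03  7.0e-04 -1.0e+00] 0.313049312115476 [ 0.31  0.39  1.72 -0.    1.03 -1.45]
```

Request:
servo_tool(plan=[[[0, 0, 0.02, 0, 0, 0, 0.015], [0, 0, 0.04, 0, 0, 0, 0.015], [0, 0, 0.05, 0, 0, 0, 0.015], [0.012, -0.04, 0.03, 0, 0, 0, 0.015], [0.014, -0.045, 0, 0, 0, 0, 0.015]]])

```text
time: 42.9
tcp_pos: [0.5251, 0.202, 0.188]
orientation: [-0.003, -0.097, 0.995, -0.001]
contact_force: [0.7, -1.3, -6.4]
opening: 0.314
```

Request:
servo_tool(plan=[[[0.014, -0.045, 0, 0, 0, 0, 0.015], [0.014, -0.045, 0, 0, 0, 0, 0.015], [0.014, -0.045, 0, 0, 0, 0, 0.015], [0.012, -0.035, 0, 0, 0, 0, 0.015], [0, -0.008, 0, 0, 0, 0, 0.015]]])

```text
time: 43.52
tcp_pos: [0.5784, 0.0162, 0.1906]
orientation: [-0.003, -0.096, 0.995, -0.001]
contact_force: [0.6, 0.5, -5.3]
opening: 0.313
```

```bash
python3 look.py w29
```

```text
[0.5784 0.0162 0.1906] ty 1.7631 zax [-0.006  -0.0018 -1.    ] 0.3127488273380569 [-0.18  0.21  1.63 -0.    1.32 -1.94]
```

View pics/w29.png

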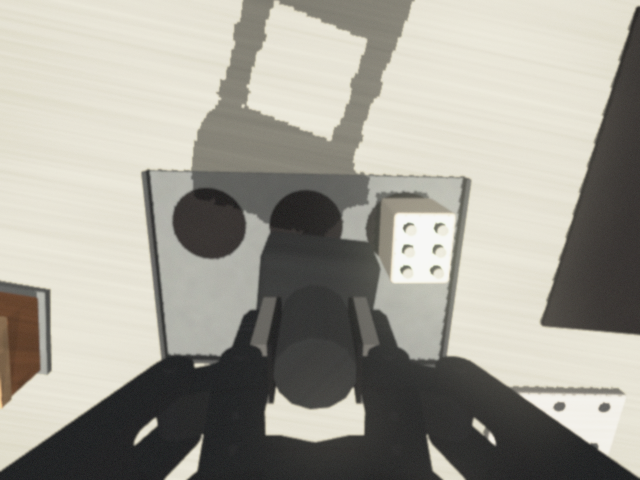

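Correct and descend partway.

Request:
servo_tool(plan=[[[0.011, -0.008, -0.02, 0, -0.005, 0.003, 0.015], [0, 0, -0.04, 0, 0, 0, 0.015], [0, 0, -0.04, 0, 0, 0, 0.015], [0, 0, -0.02, 0, 0, 0, 0.015], [0, 0, -0.005, 0, 0, 0, 0.015]]])

```text
time: 44.2
tcp_pos: [0.5868, 0.0139, 0.064]
orientation: [-0.001, -0.1, 0.995, 0.001]
contact_force: [-0.7, 0.1, -6.1]
opening: 0.31
```

```bash
python3 look.py w30
```

```text
[0.5868 0.0139 0.064 ] ty 1.7707 zax [-2.2e-03  9.0e-04 -1.0e+00] 0.31011150679918625 [-0.18  0.37  1.69  0.    1.08 -1.95]
```

Request:
servo_tool(plan=[[[0.002, -0.0055, -0.006, 0, 0, -0.003, 0.015], [0, 0, -0.006, 0, 0, 0, 0.015], [0, 0, -0.003, 0, 0, 0, 0.015], [0, 0, 0, 0, 0, 0, 0.015], [0, 0, 0, 0, 0, 0, 0.015]]])

```text
time: 44.88
tcp_pos: [0.5916, 0.0081, 0.0519]
orientation: [0.002, -0.098, 0.995, -0.0]
contact_force: [0.4, -0.1, -5.7]
opening: 0.312
```

```bash
python3 look.py w31
```

```text
[0.5916 0.0081 0.0519] ty 1.7681 zax [ 4.2e-03 -1.0e-04 -1.0e+00] 0.31186420362425155 [-0.19  0.4   1.69  0.    1.05 -1.96]
```

Request:
servo_tool(plan=[[[-0.002, 0.0005, -0.003, 0, 0.003, 0, 0.015], [-0.001, 0, -0.003, 0, 0, 0, 0.015], [0, 0, -0.001, 0, 0, 0, 0.015], [0, 0, 0, 0, 0, 0, 0.015], [0, 0, 0, 0, 0, 0, 0.015]]])

```text
time: 45.55
tcp_pos: [0.5887, 0.0086, 0.0453]
orientation: [0.001, -0.099, 0.995, -0.0]
contact_force: [0.1, -0.2, -4.9]
opening: 0.311
```

```bash
python3 look.py w32
```

```text
[0.5887 0.0086 0.0453] ty 1.7682 zax [ 1.6e-03 -3.0e-04 -1.0e+00] 0.3112270188779388 [-0.19  0.4   1.69  0.    1.04 -1.96]
```

Request:
servo_tool(plan=[[[0.001, 0, -0.0008, 0, 0, 0, 0.015], [0, 0, 0, 0, 0, 0, 0.062], [0, 0, 0, 0, 0, 0, 0.062], [0, 0, 0.03, 0, 0, 0, 0.062], [0, 0, 0.05, 0, 0, 0, 0.062]]])

```text
time: 46.22
tcp_pos: [0.5893, 0.0086, 0.1247]
orientation: [-0.0, -0.098, 0.995, 0.0]
contact_force: [0.5, -0.4, 0.9]
opening: 0.727
```

Request:
servo_tool(plan=[[[0, 0, 0.05, 0, 0, 0, 0.062], [-0.022, 0.035, 0.02, 0, 0, 0, 0.062], [-0.028, 0.045, 0, 0, 0, 0, 0.062], [-0.028, 0.045, 0, 0, 0, 0, 0.062], [-0.028, 0.045, 0, 0, 0, 0, 0.062]]])

```text
time: 46.85
tcp_pos: [0.4882, 0.1796, 0.2065]
orientation: [0.011, -0.095, 0.995, -0.001]
contact_force: [1.0, 1.4, -0.3]
opening: 0.729
```

Request:
servo_tool(plan=[[[-0.028, 0.045, 0, 0, 0, 0, 0.062], [-0.022, 0.035, 0, 0, 0, 0, 0.062], [-0.005, 0.015, 0, 0, 0, 0, 0.062], [0, 0, 0, 0, 0, 0, 0.062], [0, 0, 0, 0, 0, 0, 0.062]]])

```text
time: 47.48
tcp_pos: [0.4326, 0.2793, 0.2091]
orientation: [0.015, -0.097, 0.995, -0.001]
contact_force: [0.0, 0.5, -1.3]
opening: 0.723
```

```bash
python3 look.py w33
```

```text
[0.4326 0.2793 0.2091] ty 1.7644 zax [ 0.0294  0.0016 -0.9996] 0.723193122407795 [ 0.34 -0.    1.81 -0.01  1.3  -1.42]
```

View pics/w33.png

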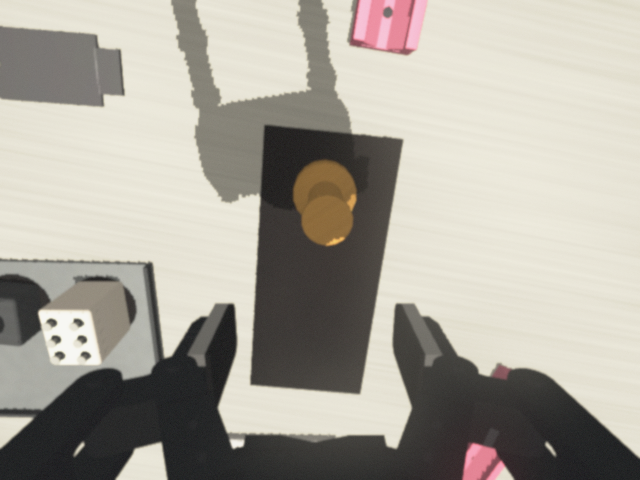

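Run:
```python
from h import *
import pickle
s=pickle.load(open('w33.pkl','rb')); c=cam('wrist',s)
print('knob',ray(c,(328,219.5),.105),'butt',ray(c,(325,191),.025))
```

```text
knob [0.4195682  0.28578904 0.105     ] butt [0.41745438 0.28514511 0.025     ]
```

Request:
servo_tool(plan=[[[-0.011, 0.008, 0, 0, 0.016, 0, 0.062], [0, 0, -0.03, 0, 0, 0, 0.062], [0, 0, -0.04, 0, 0, 0, 0.062], [0, 0, -0.03, 0, 0, 0, 0.062], [0, 0, -0.01, 0, 0, 0, 0.062]]])

```text
time: 48.15
tcp_pos: [0.4227, 0.2862, 0.098]
orientation: [0.007, -0.093, 0.996, 0.001]
contact_force: [-0.1, -0.7, 0.8]
opening: 0.723
```

```bash
python3 look.py w34
```

```text
[0.4227 0.2862 0.098 ] ty 1.758 zax [ 0.0141  0.0032 -0.9999] 0.7226094753408944 [ 0.36  0.13  1.91 -0.    1.09 -1.4 ]
```

Request:
servo_tool(plan=[[[-0.003, 0, -0.01, -0.003, 0.01, 0, 0.062], [0, 0, -0.015, 0, 0, 0, 0.062], [0, 0, -0.012, 0, 0, 0, 0.062], [0, 0, -0.005, 0, 0, 0, 0.062], [0, 0, 0, 0, 0, 0, 0.062]]])

```text
time: 48.82
tcp_pos: [0.4214, 0.2869, 0.0555]
orientation: [0.004, -0.093, 0.996, 0.0]
contact_force: [-0.2, 0.6, 0.5]
opening: 0.729
```

```bash
python3 look.py w35
```

```text
[0.4214 0.2869 0.0555] ty 1.7576 zax [ 0.0071  0.0015 -1.    ] 0.7288501115146298 [ 0.36  0.2   1.92 -0.    1.01 -1.4 ]
```

Request:
servo_tool(plan=[[[-0.001, -0.001, -0.002, 0, 0.004, 0, 0.062], [0, 0, 0, 0, 0, 0, 0.015], [0, 0, 0, 0, 0, 0, 0.015], [0, 0, 0, 0, 0, 0, 0.015], [0, 0, 0, 0, 0, 0, 0.015]]])

```text
time: 49.5
tcp_pos: [0.4215, 0.2858, 0.0548]
orientation: [0.003, -0.093, 0.996, 0.001]
contact_force: [0.4, -1.6, -0.3]
opening: 0.332
```

```bash
python3 look.py w36
```

```text
[0.4215 0.2858 0.0548] ty 1.7577 zax [ 0.0054  0.0016 -1.    ] 0.33169245427751987 [ 0.36  0.2   1.92 -0.    1.01 -1.4 ]
```

Request:
servo_tool(plan=[[[0, 0, 0.025, 0, 0, 0, 0.015], [0, 0, 0.05, 0, 0, 0, 0.015], [0.01, -0.02, 0.05, 0, 0, 0, 0.015], [0.022, -0.043, 0.015, 0, 0, 0, 0.015], [0.022, -0.043, 0, 0, 0, 0, 0.015]]])

```text
time: 50.18
tcp_pos: [0.4682, 0.1783, 0.1917]
orientation: [-0.005, -0.097, 0.995, -0.0]
contact_force: [0.7, 0.6, -7.3]
opening: 0.326
```

Request:
servo_tool(plan=[[[0.023, -0.044, 0, 0, 0, 0, 0.015], [0.023, -0.044, 0, 0, 0, 0, 0.015], [0.023, -0.044, 0, 0, 0, 0, 0.015], [0.023, -0.044, 0, 0, 0, 0, 0.015], [0.02, -0.035, 0, 0, 0, 0, 0.015]]])

```text
time: 50.8
tcp_pos: [0.5779, -0.0384, 0.1841]
orientation: [-0.011, -0.096, 0.995, 0.003]
contact_force: [0.5, 0.7, -5.7]
opening: 0.328
```

```bash
python3 look.py w37
```

```text
[ 0.5779 -0.0384  0.1841] ty 1.7639 zax [-0.0215  0.0039 -0.9998] 0.32811761946159396 [-0.27  0.22  1.62 -0.    1.32 -2.04]
```

View pics/w37.png

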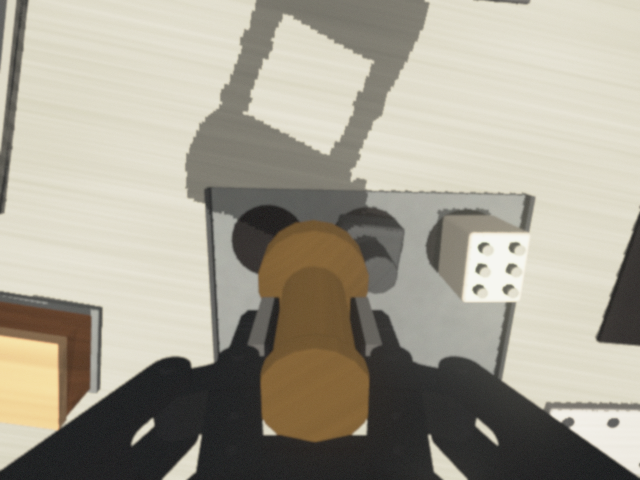

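Request:
servo_tool(plan=[[[0.015, -0.02, 0, -0.003, -0.018, 0, 0.015], [0.012, -0.012, 0, 0, 0, 0, 0.015], [0, 0, -0.02, 0, 0, 0, 0.015], [0, 0, -0.03, 0, 0, 0, 0.015], [0, 0, -0.02, 0, 0, 0, 0.015]]])

```text
time: 51.48
tcp_pos: [0.608, -0.0781, 0.1082]
orientation: [-0.001, -0.095, 0.995, -0.001]
contact_force: [-0.0, 0.2, -5.9]
opening: 0.329
```

```bash
python3 look.py w38
```

```text
[ 0.608  -0.0781  0.1082] ty 1.761 zax [-0.0014 -0.0029 -1.    ] 0.3292701943958094 [-0.32  0.37  1.59 -0.    1.18 -2.08]
```

Request:
servo_tool(plan=[[[-0.002, 0.006, -0.01, 0.002, -0.003, 0, 0.015], [0, 0, -0.015, 0, 0, 0, 0.015], [0, 0, -0.01, 0, 0, 0, 0.015], [0, 0, -0.006, 0, 0, 0, 0.015], [0, 0, 0, 0, 0, 0, 0.015]]])

```text
time: 52.15
tcp_pos: [0.6045, -0.071, 0.0617]
orientation: [-0.001, -0.095, 0.995, 0.0]
contact_force: [-0.3, 0.6, -7.1]
opening: 0.327
```

```bash
python3 look.py w39
```

```text
[ 0.6045 -0.071   0.0617] ty 1.7621 zax [-1.8e-03  5.0e-04 -1.0e+00] 0.32702081592262255 [-0.32  0.43  1.63 -0.    1.09 -2.08]
```

Request:
servo_tool(plan=[[[0, -0.001, -0.003, 0, -0.005, 0, 0.015], [0, 0, -0.002, 0, 0, 0, 0.015], [0, 0, -0.001, 0, 0, 0, 0.015], [0, 0, 0, 0, 0, 0, 0.015], [0, 0, 0, 0, 0, 0, 0.015]]])

```text
time: 52.82
tcp_pos: [0.606, -0.0727, 0.0574]
orientation: [0.004, -0.095, 0.995, -0.001]
contact_force: [0.2, -0.0, -6.1]
opening: 0.332
```

```bash
python3 look.py w40
```

```text
[ 0.606  -0.0727  0.0574] ty 1.7619 zax [ 7.2e-03 -8.0e-04 -1.0e+00] 0.33170661154160175 [-0.32  0.43  1.63  0.    1.07 -2.08]
```

Request:
servo_tool(plan=[[[-0.001, 0.001, -0.0015, 0, 0.002, 0, 0.015], [0, 0, -0.001, 0, 0, 0, 0.015], [0, 0, 0, 0, 0, 0, 0.015], [0, 0, 0, 0, 0, 0, 0.015], [0, 0, 0, 0, 0, 0, 0.015]]])

```text
time: 53.5
tcp_pos: [0.6056, -0.0718, 0.0561]
orientation: [0.003, -0.095, 0.995, -0.001]
contact_force: [-0.6, 0.4, -3.6]
opening: 0.333
```

```bash
python3 look.py w41
```

```text
[ 0.6056 -0.0718  0.0561] ty 1.762 zax [ 0.0065 -0.0012 -1.    ] 0.3329315596087399 [-0.32  0.43  1.63  0.    1.07 -2.08]
```

Contact at the target. I release, lift clear and retreat to a viewing pose.

Request:
servo_tool(plan=[[[0, 0, 0, 0, 0, 0, 0.062], [0, 0, 0, 0, 0, 0, 0.062], [0, 0, 0.03, 0, 0, 0, 0.062], [0, 0, 0.05, 0, 0, 0, 0.062], [0, 0, 0.05, 0, 0, 0, 0.062]]])

```text
time: 54.18
tcp_pos: [0.6047, -0.0715, 0.1874]
orientation: [0.002, -0.095, 0.995, -0.0]
contact_force: [0.7, 0.2, 0.2]
opening: 0.727
```

Request:
servo_tool(plan=[[[-0.02, 0.04, 0.05, 0, 0, 0, 0.062], [-0.015, 0.04, 0.02, 0, 0, 0, 0.062], [0, 0.01, 0, 0, 0, 0, 0.062], [0, 0, 0, 0, 0, 0, 0.062], [0, 0, 0, 0, 0, 0, 0.062]]])

```text
time: 54.8
tcp_pos: [0.5748, 0.0147, 0.2623]
orientation: [0.009, -0.094, 0.995, -0.003]
contact_force: [-0.2, -1.1, 0.3]
opening: 0.732
```

```bash
python3 look.py w42
```

```text
[0.5748 0.0147 0.2623] ty 1.7596 zax [ 0.0188 -0.004  -0.9998] 0.7315023701655277 [-0.18  0.12  1.57 -0.    1.42 -1.94]
```

View pics/w42.png

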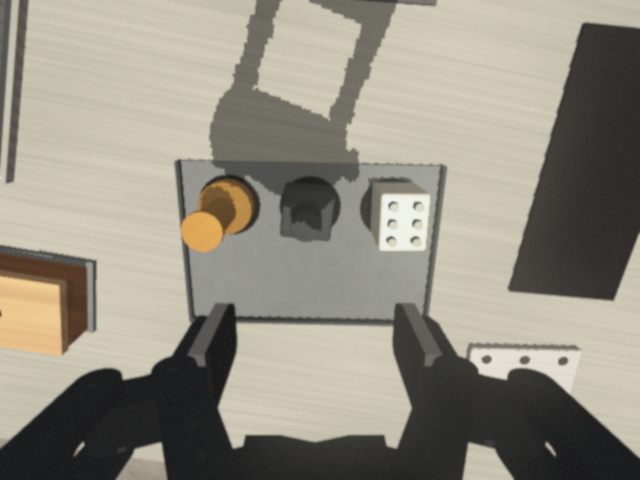

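Now a retreat to the start area, so the top camera has an unobstructed view to compare with the first picture.

Request:
servo_tool(plan=[[[-0.035, 0.045, 0, 0, 0, 0, 0.062], [-0.036, 0.048, 0, 0, 0, 0, 0.062], [-0.036, 0.048, 0, 0, 0, 0, 0.062], [-0.036, 0.048, 0, 0, 0, 0, 0.062], [-0.036, 0.048, 0, 0, 0, 0, 0.062]]])

```text
time: 55.48
tcp_pos: [0.3926, 0.25, 0.2565]
orientation: [0.005, -0.087, 0.996, -0.003]
contact_force: [1.4, 1.3, 0.1]
opening: 0.727
```

Request:
servo_tool(plan=[[[-0.036, 0.048, 0, 0, 0, 0, 0.062], [-0.036, 0.048, 0, 0, 0, 0, 0.062], [-0.036, 0.048, 0, 0, 0, 0, 0.062], [-0.036, 0.048, 0, 0, 0, 0, 0.062], [-0.01, 0.02, 0, 0, 0, 0, 0.062]]])

```text
time: 56.1
tcp_pos: [0.2336, 0.4665, 0.2523]
orientation: [0.003, -0.085, 0.996, -0.005]
contact_force: [0.2, -0.6, 0.3]
opening: 0.722
```

Run:
```python
from h import *
import pickle
save('top2',bot.read_camera('top')); save('side2',bot.read_camera('side'))
a=cv2.imread('pics/top0.png');b=cv2.imread('pics/top2.png');sd=cv2.imread('pics/side2.png')
cr=lambda i,x:np.clip((cv2.resize(i[x[1]:x[3],x[0]:x[2]],None,fx=3,fy=3,interpolation=2)/255.)**.7*255,0,255).astype(np.uint8)
top=np.hstack([cr(a,(280,140,405,230)),cr(b,(280,140,405,230))])
bot_=np.hstack([cr(b,(430,175,510,275)),cr(sd,(320,190,488,290))])
w=750; f=lambda i:cv2.resize(i,(w,int(i.shape[0]*w/i.shape[1])))
o=np.vstack([f(top),f(bot_)]); print(o.shape); cv2.imwrite('pics/cmp.png',o)
d=cv2.absdiff(a,b).max(2); 
n,l,st,ce=cv2.connectedComponentsWithStats((d>25).astype(np.uint8))
for i in range(1,n):
    if st[i,4]>15: print(st[i])
```

```text
(572, 750, 3)
[307 162  63  14 187]
[308 171  65  21 591]
[ 464  189   24   67 1197]
[   34   290   266   190 12552]
[   0  322   98  128 3397]
[ 162  323  163  127 3234]
[151 342   8  11  35]
[356 397  29  25 143]
[348 407  14  14  42]
[103 412  27  27 177]
[392 426  19  32 109]
[134 443  31  37  70]
[ 87 451   9   7  34]
[317 461  20  19 165]
```

View pics/cmp.png

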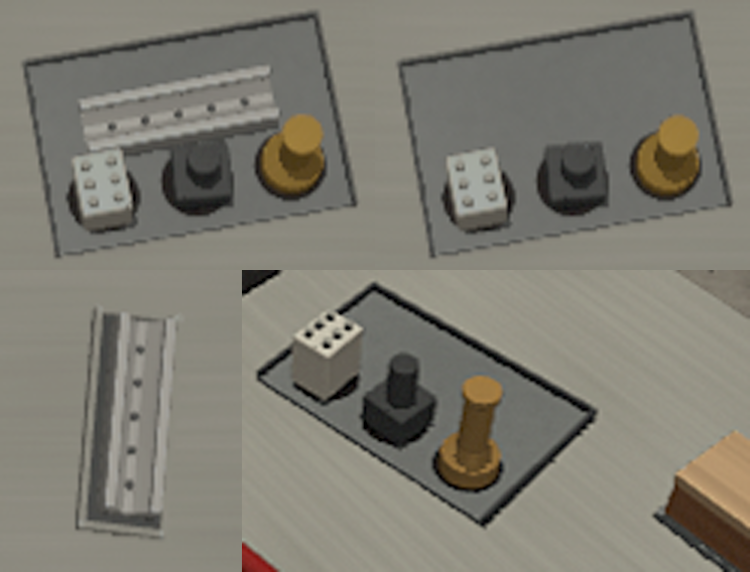

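View pics/top2.png

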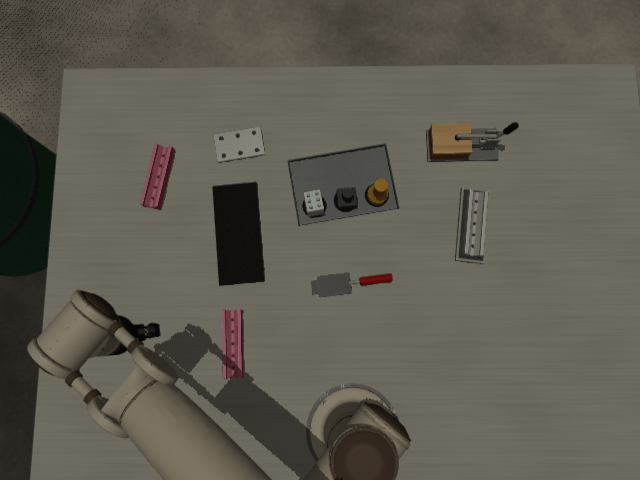

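Run:
```python
from h import *
c=cam('top')
im=cv2.imread('pics/top2.png')
cv2.imwrite('pics/ov.png',cv2.resize(im[180:270,448:498],None,fx=6,fy=6,interpolation=cv2.INTER_CUBIC))
```

```text
(no output)
```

View pics/ov.png

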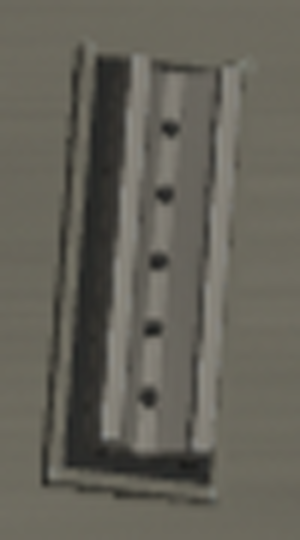

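Run:
```python
from h import *
c=cam('top')
P=lambda p,z:ray(c,(p[0]/6+448,p[1]/6+180),z)
d=np.array([P(p,.040) for p in((133,55),(243,67),(212,452),(101,440))])
r=np.array([P(p,.012) for p in((82,45),(252,62),(215,497),(48,485))])
print(d.mean(0),r.mean(0))
for q in(d,r):
  print([np.linalg.norm(q[i]-q[i-1]).round(4) for i in range(4)],[np.arctan2(*(q[j]-q[i])[[1,0]]).round(3) for i,j in((3,0),(2,1))])
a=np.array([np.cos(-.127),np.sin(-.127)]); dd=(d.mean(0)-r.mean(0))[:2]; print('along',dd@a,'lat',dd@[-a[1],a[0]])
```

```text
[ 0.52264892 -0.32656284  0.04      ] [ 0.52061376 -0.32414583  0.012     ]
[np.float64(0.1704), np.float64(0.0475), np.float64(0.1701), np.float64(0.047)] [np.float64(-0.131), np.float64(-0.134)]
[np.float64(0.198), np.float64(0.0749), np.float64(0.1957), np.float64(0.0718)] [np.float64(-0.123), np.float64(-0.139)]
along 0.0023249032670399628 lat -0.00213977237157299
```

The dryer lies within 2–3 mm of the tray centre at matching yaw, with 8 mm to spare on each side. Handing in.

```bash
python3 -c "
from plant import bot
print(bot.sign_off())"
```

```text
the job is handed in; nothing more can be done
None
```

I moved the holder, weight and rammer onto the side mat, standing upright. Then I laid the dryer groove up in the oven tray, put the three tools back on their spots in the shelf tray, and handed in at about 56 s of the 144 s.

- **Dryer:** the last top view put it flat inside the rim, about 2–3 mm from the tray's centre with matching direction; it has 8 mm to spare on each side.
- **Tools:** all three stand upright in the top and side views. The holder measured about 1.5–2 mm from where it started. The weight and rammer were released within about 1 mm of their computed spots. Comparing the first and last top pictures showed no change at any of the three.
- **Bystanders:** the trowel, flat plate, clamped core box and pink look-alikes showed no change between the same two pictures.
- **Disagreements:** the top and wrist cameras differed by 2–5 mm at the shelf tray; I used the wrist camera for placing. The weight may have turned by a few degrees about its round grip; I did not measure that.

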